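# Store the flux pots in the dry box and clamp its lid with the wire bail

## Robot

A 6-joint arm with a two-finger parallel gripper is mounted at the origin on the work surface. World frame = base frame: x ahead of the robot, y to its left, z up, the work surface at z = 0. Lengths are in m, angles in rad, forces in N, time in s.
With the tool pointing down it reaches from about 0.4 to 0.925 m from the base axis. Payload 3.4 kg.
Tool frame: the origin (TCP) lies at the very end of the fingers, on their centre line; the grasp point (between the pads) lies r.grasp_offset behind it (r.grasp_offset is the distance from the TCP to the grasp point, in m); z points along the fingers, y is the line along which they close (so a half turn about z gives the same grasp; the last joint's range is limited). The gripper opens to 85 mm and grips with 20 to 120 N. Pads are 22 mm wide; open, the fingers measure 114 mm over their backs; the gripper's body (76 mm by 85 mm) begins 54 mm behind the grasp point. The pads swing forward as they close: fully open they stand 13 mm farther back than shut.
Start: joints at [1.194, 0.307, 1.506, -0, 1.328, -0.073], TCP at [0.172, 0.549, 0.231] pointing down, gripper open.
Joint ranges: [-3.12, 3.12], [-1.05, 2.28], [0.14, 2.33], [-1.42, 4.57], [0.1, 2.73], [-2.68, 2.68]. Speed limits (rad/s): [2.57, 2.57, 3.14, 3.14, 3.14, 3.14].

## Interface

Orientations are given as a unit quaternion [x, y, z, w].
In Python, from workcell import r gives the robot as it stands.
- The arm moves only by the shell command python3 shift.py 'ROWS'. ROWS is a JSON list of rows, 1 to 5 of them, each of 5 numbers: dx, dy, dz in m, then a turn about the tool's z in rad, then the opening from 0.0 (shut) to 1.0 (fully open); each row is the pose to reach, as a shift and turn from the pose commanded when the command began, along the tool's axes at that moment; what a row does not reach only later rows make up. A row lasts 1/10 s, in which the tool goes at most 0.05 m and 0.15 rad, less where a joint would pass 70% of its speed; a pose out of reach is approached as far as the arm can. The fingers move at their own pace and stop on an object; the grip force is fixed at half the most. Time passes only in rows, so rows that do not move let the fingers close. It prints the time, the measured TCP pose, the force, the opening and the grip force at its end.
- r.state(): the state, without advancing time (a new reading comes with each control period).
- r.snapshot(name): name is "scene" or "top" or "wrist"; returns a dict with "pixels" (400x640x3 uint8, blue, green, red), "range_z" (400x640 float32, m along the optical axis (not along the pixel's ray), 0 where there is no reading), "mtx" (3x3 intrinsics, pixels), "D" ([k1, k2, p1, p2, k3] as OpenCV has them; the pictures are not rectified), "R" (3x3) and "t" (3): a world point X has camera coordinates R X + t. Camera axes: x right, y down, z forward; pixel columns grow to the right and rows downward; lengths in m; the calibration is good to about 2 mm. A picture is of the moment at which its call begins.
- r.close_job(): hands the job in; it is judged then, once.
The state is a dict: "t": time; "joints": joint angles; "joint_vel": joint speeds; "effort": joint torques, N m; "ee_pos": TCP position; "ee_rot": TCP orientation; "ft_force": force on the tool from outside, world axes, zero at the start; "moment": the same for the moment, N m; "opening": opening from 0.0 (shut) to 1.0 (fully open); "gripper_force": force on a finger pad.
Only numpy, scipy, OpenCV 4.12 (cv2) and the standard library are available. Lean on these libraries where they do the work, as an engineer would, in place of code of your own. Each camera call takes 0.05 s, during which the arm holds its last target. There are 200 camera calls.

## Task

Put the flux pots back in the dry box so they stay dry: the lid has no handle, so prise it up first with the blade of the scraper, keeping your fingers off it, then swing it open and lay the scraper back on its rubber mat so that all of it rests on the mat. Stand every flux pot that is out on the bench upright inside the box, shut the lid, and swing the wire bail up over it until it snaps past the humps of the two saddles and clamps the lid down on its seal. Leave everything else on the bench where it is.

Things in the scene. Friction and masses are not known exactly. Their poses are not given: they have to be found in the camera images.
- dry_box: Square grey steel box fixed to the bench, 180 x 180 mm outside, 98 mm high, walls 4 mm, inside 172 x 172 mm, with a hinged lid. Origin at the centre of its underside; x points from its front (the bail's side) to the hinge side, y along the hinge, z up. The inner floor, a perforated plate, is 25 mm above the origin.
- box_rim (a point): middle of the upper front edge of the box's flange, fixed: the flange is 3 mm thick, stands out 12 mm round the rim, its upper face at z = 98 mm and front edge at x = -102 mm of the box. Between flange and shut lid, whose edges are flush, a gap 8 mm high and 12 mm deep (back to the rubber seal on the wall) is open along the front: room for a blade, not for fingers
- lid (a joint): angle of the lid, rad: aluminium plate 202 x 204 x 6 mm. 0 = shut, level on its seal; 1.72 = fully open, just past upright. It opens up and away from the front. The hinge is stiff (0.4 N m): the lid stays at any angle, takes about 4 N at the front edge to lift, and must be pushed shut
- lid_lip (a point): middle of the lower front edge of the lid, 196 mm from the hinge line; moves with the lid
- lid_hinge (a point): middle of the lid's hinge line, fixed at x = 94, z = 106 mm of the box, along y; the plane of the lid's underside passes through it
- lid_saddle (a point): top of the hump of one of two steel saddles on the lid (this one at y = +58, the other at -58 mm), 167 mm from the hinge line and 25 mm above the lid's underside. Saddles are 22 mm wide and reach from 135 to 192 mm from the hinge: ramp in front, hump, notch behind it, rear stop 30 mm high. The 90 mm between them is free but for ribs 2 mm high
- bail (a joint): angle of the spring-wire bail, rad: a U of 6 mm wire, arms pivoted low on the box's sides, crossbar 106 mm from the pivot line, 216 mm long. 0 = level in front of the box, 1.57 = upright over the lid, limit 1.75; it stays where left. Over the shut lid it meets the ramps at 1.2, passes the humps at 1.45 (10 to 20 N at the crossbar, the wire stretching 3 mm), snaps into the notches at 1.52 to 1.6
- bail_grip (a point): centre of the black grip sleeve, 14 mm thick and 50 mm long, in the middle of the bail's crossbar
- bail_hinge (a point): middle of the bail's pivot line, fixed at x = -60, z = 25 mm of the box, along y
- mat: black rubber mat, 260 x 120 x 3 mm, fixed; origin at the centre of its underside, x along its length
- scraper: loose scraper (0.14 kg): wooden handle 100 x 24 x 24 mm and a thin steel blade 34 mm wide, 2.5 mm thick, that reaches 95 mm beyond the handle at the handle's mid-height. Origin at the centre of the handle's underside, x towards the blade, z up
- scraper_tip (a point): middle of the blade's end: 145 mm along x from the scraper's origin and 12 mm up
- scraper_butt (a point): middle of the handle's free end: 50 mm behind the scraper's origin, 12 mm up
- pot1: flux pot (one of two to four; None when absent): squat white tub 60 mm in diameter and 38 mm high with a narrower grey screw cap, 44 mm in diameter and 22 mm high, on top; 60 mm high in all, about 0.2 kg. Origin at the centre of its underside, z up
- pot2: flux pot (one of two to four; None when absent): squat white tub 60 mm in diameter and 38 mm high with a narrower grey screw cap, 44 mm in diameter and 22 mm high, on top; 60 mm high in all, about 0.2 kg. Origin at the centre of its underside, z up
- pot3: flux pot (one of two to four; None when absent): squat white tub 60 mm in diameter and 38 mm high with a narrower grey screw cap, 44 mm in diameter and 22 mm high, on top; 60 mm high in all, about 0.2 kg. Origin at the centre of its underside, z up
- pot4: flux pot (one of two to four; None when absent): squat white tub 60 mm in diameter and 38 mm high with a narrower grey screw cap, 44 mm in diameter and 22 mm high, on top; 60 mm high in all, about 0.2 kg. Origin at the centre of its underside, z up
- brass_tee: bystander: brass pipe tee about 80 x 75 x 40 mm lying among the pots
- fire_brick: bystander: cream fire brick, 230 x 114 x 64 mm
- wire_brush: bystander: brush, 200 mm long
- spanner: bystander: spanner, 200 mm long
- pickle_bottle: bystander: white plastic bottle, 70 mm in diameter, 190 mm high
- spray_can: bystander: plain metal can, 66 mm in diameter, 160 mm high
- copper_elbow: bystander: copper pipe elbow with legs of 60 mm

How it is judged:
By the outcome, as a careful person would: the job done as asked, in the order asked, and still so for the second after the job is handed in, with the robot touching nothing.
Of pot1, pot2, pot3, pot4 only 2 to 4 are there at a start; the rules pass over those that are not, and their reading is None.
At some moment in a run one of pot1, pot2, pot3, pot4 may be knocked a few centimetres aside while the robot is not near it.
It also fails if it takes over 210 s, if anything falls off the work surface, if the arm or the gripper's body presses on something with over 40 N, if the wrist force passes 120 N, or if a joint passes its speed limit or range.

## Working session

There is one attempt and no reset: what is moved stays moved. The work goes in short steps, Python scripts to look and compute and a shell command to move; the robot and the scene stay as the last step left them, time stands still between calls to the robot, and variables do not carry over. Pictures are saved under pics/ and viewed, at most 14 in all, crops included, and the job is handed in when it is done.

```bash
ls; mkdir -p pics; cat > h.py <<'E'
import numpy as np, cv2
from workcell import r
def snap(n,f=None):
    s=r.snapshot(n)
    if f: cv2.imwrite('pics/'+f,s['pixels'])
    return s
def ray(s,u,v):
    p=cv2.undistortPoints(np.array([[[u,v]]],float),s['mtx'],s['D'])[0,0]
    R=np.array(s['R']);return -R.T@np.array(s['t']).ravel(),R.T@np.array([p[0],p[1],1.])
def onz(s,u,v,z):
    c,d=ray(s,u,v);return c+d*(z-c[2])/d[2]
def dep(s,u,v):
    c,d=ray(s,u,v);return c+d*s['range_z'][int(round(v)),int(round(u))]
def cloud(s):
    h,w=s['range_z'].shape;g=np.stack(np.meshgrid(np.arange(w),np.arange(h)),-1).reshape(-1,1,2).astype(float)
    p=cv2.undistortPoints(g,s['mtx'],s['D'])[:,0];z=s['range_z'].ravel()[:,None]
    P=np.hstack([p*z,z]);R=np.array(s['R']);P=(P-np.array(s['t']).ravel())@R
    return P.reshape(h,w,3)
def pix(s,X):
    return cv2.projectPoints(np.array([X],float),cv2.Rodrigues(np.array(s['R']))[0],np.array(s['t'],float).ravel(),s['mtx'],s['D'])[0][0,0]
E
python3 - <<'E'
from h import *
for n in('top','scene'):
    s=snap(n,n+'0.png');c=-np.array(s['R']).T@np.array(s['t']).ravel();print(n,c.round(3),s['mtx'][0][0])
st=r.state();print({k:np.round(v,3) for k,v in st.items()},r.grasp_offset)
E
```

```text
pics
shift.py
workcell.py
top [4.490e-01 1.000e-03 1.431e+00] 467.1043186236808
scene [ 1.254 -0.675  0.983] 381.69075783800696
{'t': np.float64(0.1), 'joints': array([ 1.193,  0.307,  1.508,  0.   ,  1.328, -0.073]), 'joint_vel': array([ 0.   , -0.001, -0.002, -0.001, -0.001, -0.001]), 'effort': array([ 1.0000e-03, -4.5853e+01, -2.5261e+01,  0.0000e+00,  6.0000e-03,
        0.0000e+00]), 'ee_pos': array([0.172, 0.548, 0.23 ]), 'ee_rot': array([ 0.151,  0.988, -0.001, -0.   ]), 'ft_force': array([-0.226, -0.117, -0.925]), 'moment': array([0.057, 0.028, 0.011]), 'gripper_force': np.float64(0.0), 'opening': np.float64(0.998)} 0.0187
```
View pics/top0.png

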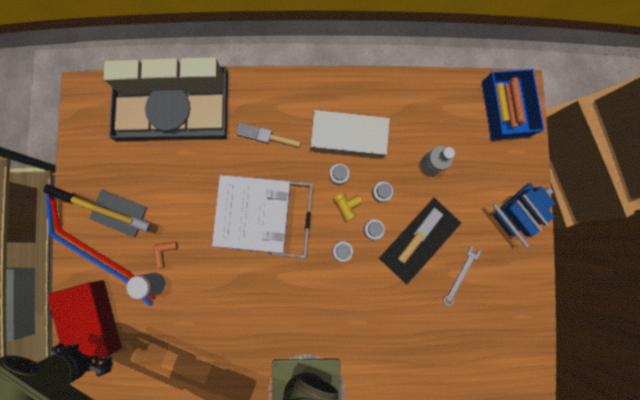

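View pics/scene0.png

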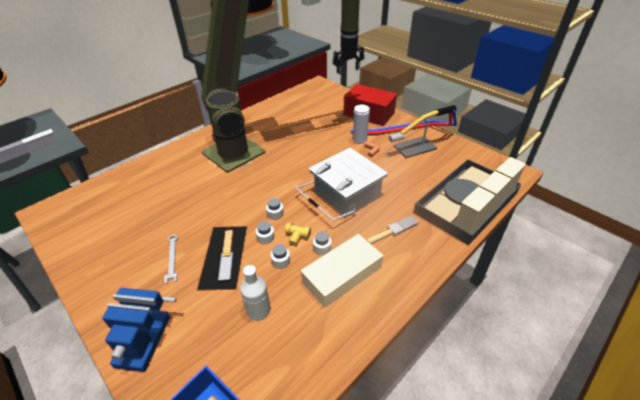

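```bash
cat > m.py <<'E'
from h import *
s=snap('top');P=cloud(s);Z=P[...,2];I=s['pixels'];hsv=cv2.cvtColor(I,cv2.COLOR_BGR2HSV)
def rect(m,z=None,name=''):
    m=m.astype(np.uint8);n,l,st,_=cv2.connectedComponentsWithStats(m)
    for k in range(1,n):
        if st[k,4]<25: continue
        v,u=np.nonzero(l==k)
        if z is None: Q=P[v,u]
        else: Q=np.array([onz(s,a,b,z) for a,b in zip(u,v)])
        R=cv2.minAreaRect((Q[:,:2]*1000).astype(np.float32))
        print(name,st[k].tolist(),'c',np.round(R[0],1),'sz',np.round(R[1],1),'ang',round(R[2],1),'z',round(np.median(P[v,u,2])*1000,1),'mean',np.round(Q[:,:2].mean(0)*1000,1))
def win(u0,v0,u1,v1):
    m=np.zeros(Z.shape,bool);m[v0:v1,u0:u1]=1;return m
if __name__=='__main__':
    rect((Z>.1)&(Z<.125)&win(200,160,295,265),name='lid')
    rect((Z>.124)&(Z<.16)&win(200,160,295,265),name='saddle')
    rect((Z>.048)&(Z<.075)&win(315,155,410,275),name='cap')
    rect((Z>.015)&(Z<.075)&win(315,155,410,275),name='pots')
    W=win(370,190,470,290)
    rect((I.max(2)<45)&W,.003,'mat')
    rect((hsv[...,0]>8)&(hsv[...,0]<30)&(hsv[...,1]>90)&(hsv[...,2]>150)&W,.024,'handle')
    rect((hsv[...,1]<60)&(hsv[...,2]>90)&W,.013,'blade')
    rect((I.max(2)<45)&win(298,190,316,245),.025,'grip')
E
python3 m.py
```

```text
lid [212, 175, 78, 79, 4765] c [536.3 150.7] sz [202.6 204.8] ang 83.9 z 111.7 mean [536.5 152.8]
saddle [266, 190, 18, 10, 127] c [586.6  80.4] sz [48.4 22.2] ang 83.4 z 130.1 mean [586.5  82.5]
saddle [262, 232, 19, 9, 130] c [471.1  91.4] sz [50.7 21.8] ang 83.2 z 130.4 mean [471.5  94.2]
cap [332, 165, 16, 16, 179] c [ 659.6 -108. ] sz [42.5 43.5] ang 48.1 z 59.5 mean [ 659.3 -107.7]
cap [376, 184, 16, 15, 180] c [ 604.  -239.3] sz [43.8 42.2] ang 84.5 z 59.3 mean [ 604.1 -239.6]
cap [368, 222, 15, 15, 180] c [ 490.5 -210.9] sz [41.6 42.1] ang 0.5 z 59.8 mean [ 489.7 -211. ]
cap [336, 245, 15, 14, 166] c [ 425.6 -114.6] sz [41.5 38. ] ang 89.4 z 59.5 mean [ 426.2 -114.3]
pots [361, 155, 25, 3, 44] c [ 716.9 -213.1] sz [68.7  2.3] ang 83.9 z 27.7 mean [ 715.9 -220.2]
pots [329, 164, 20, 21, 324] c [ 659.7 -107. ] sz [57.5 59.3] ang 87.0 z 55.7 mean [ 656.9 -106.1]
pots [372, 182, 21, 20, 331] c [ 604.2 -238.9] sz [59.1 58.3] ang 88.3 z 55.2 mean [ 602.3 -236.6]
pots [332, 193, 30, 29, 441] c [ 567.1 -137.8] sz [79.5 74.5] ang 27.7 z 30.4 mean [ 563.1 -130.5]
pots [364, 220, 21, 20
[... 589 characters left out ...]
 [370, 235, 100, 55, 2297] c [ 389.6 -352.6] sz [307.7 164.3] ang 89.1 z -0.0 mean [ 370.6 -370.6]
handle [370, 252, 11, 3, 26] c [ 419.2 -214.4] sz [30.4  6. ] ang 89.2 z 0.8 mean [ 418.8 -215.3]
handle [459, 268, 11, 22, 138] c [ 336.6 -488.1] sz [31.7 64.1] ang 88.6 z -0.3 mean [ 327.4 -492.9]
blade [373, 190, 20, 12, 196] c [ 594.4 -243.2] sz [59.2 34. ] ang 89.6 z 55.5 mean [ 597.  -242.8]
blade [414, 208, 29, 34, 359] c [ 505.4 -383.1] sz [ 36.9 107. ] ang 50.6 z 15.8 mean [ 509.8 -386.4]
blade [370, 220, 15, 20, 251] c [ 490.3 -223.6] sz [43.1 58.1] ang 88.9 z 58.0 mean [ 491.2 -220.7]
blade [451, 249, 19, 41, 198] c [ 360.8 -489.8] sz [ 23.1 135.7] ang 64.2 z 7.0 mean [ 353.6 -485.6]
```

```bash
cat >> h.py <<'E'
def pose():
    st=r.state();a,b=st['ee_rot'][:2]
    return np.array(st['ee_pos']),np.arctan2(2*a*b,a*a-b*b)
def plan(*tg):
    "each target: x,y,z(m),yaw(deg),turn sign hint(0 shortest); prints tool-frame shifts per command"
    p,y=pose();print('now',(p*1000).round(1),round(np.degrees(y),1))
    for t in tg:
        q=np.array(t[:3]);w=np.radians(t[3]);d=(w-y+np.pi)%(2*np.pi)-np.pi
        if len(t)>4 and t[4]*d>0: d-=np.sign(d)*2*np.pi   # t[4]=+1 -> force positive tool turn (yaw falls)
        n=max(1,int(np.ceil(max(np.linalg.norm(q-p)/.24,abs(d)/.73))));dp=(q-p)/n
        for i in range(n):
            c,s_=np.cos(y),np.sin(y)
            dx=dp[0]*c+dp[1]*s_;dy=dp[0]*s_-dp[1]*c
            rows=max(np.linalg.norm(dp)/.05,abs(d/n)/.15)
            print('  [%.3f,%.3f,%.3f,%.3f] rows>=%.1f'%(dx,dy,-dp[2],-d/n,rows));y+=d/n
        p=q
E
python3 - <<'E'
from h import *
plan((.464,-.349,.231,-39,1),(.464,-.349,.06,-39),(.464,-.349,.005,-39))
E
```

```text
now [171.8 548.2 230.6] 162.6
  [-0.109,-0.154,-0.000,0.704] rows>=4.7
  [-0.183,-0.046,-0.000,0.704] rows>=4.7
  [-0.169,0.083,-0.000,0.704] rows>=4.7
  [-0.076,0.173,-0.000,0.704] rows>=4.7
  [0.054,0.181,-0.000,0.704] rows>=4.7
  [0.000,-0.000,0.171,-0.000] rows>=3.4
  [0.000,-0.000,0.055,-0.000] rows>=1.1
```

```bash
python3 - <<'E'
from h import *
plan((.45,.3,.231,80),(.52,-.02,.231,10),(.464,-.349,.231,-39,1))
E
```

```text
now [171.8 548.2 230.6] 162.6
  [-0.170,-0.077,-0.000,0.721] rows>=4.8
  [-0.178,0.054,-0.000,0.721] rows>=4.8
  [-0.151,0.062,-0.000,0.611] rows>=4.1
  [-0.088,0.138,-0.000,0.611] rows>=4.1
  [-0.056,0.157,-0.000,0.428] rows>=3.3
  [0.014,0.166,-0.000,0.428] rows>=3.3
```

```bash
python3 shift.py '[[-0.17,-0.077,0,0.72,1],[-0.17,-0.077,0,0.72,1],[-0.17,-0.077,0,0.72,1],[-0.17,-0.077,0,0.72,1],[-0.17,-0.077,0,0.72,1]]'
python3 shift.py '[[-0.178,0.054,0,0.72,1],[-0.178,0.054,0,0.72,1],[-0.178,0.054,0,0.72,1],[-0.178,0.054,0,0.72,1],[-0.178,0.054,0,0.72,1]]'
python3 shift.py '[[-0.151,0.062,0,0.61,1],[-0.151,0.062,0,0.61,1],[-0.151,0.062,0,0.61,1],[-0.151,0.062,0,0.61,1],[-0.151,0.062,0,0.61,1]]'
python3 shift.py '[[-0.088,0.138,0,0.61,1],[-0.088,0.138,0,0.61,1],[-0.088,0.138,0,0.61,1],[-0.088,0.138,0,0.61,1],[-0.088,0.138,0,0.61,1]]'
python3 shift.py '[[-0.056,0.157,0,0.43,1],[-0.056,0.157,0,0.43,1],[-0.056,0.157,0,0.43,1],[-0.056,0.157,0,0.43,1],[-0.056,0.157,0,0.43,1]]'
python3 - <<'E'
from h import *
plan((.464,-.349,.231,-39,1),(.464,-.349,.06,-39),(.464,-.349,.005,-39))
E
```

```text
t: 0.65
ee_pos: [0.3143, 0.4211, 0.2311]
ee_rot: [0.494, 0.869, -0.001, 0.001]
ft_force: [-0.3, 1.8, -0.8]
opening: 0.997
gripper_force: 0.0
t: 1.15
ee_pos: [0.4535, 0.2972, 0.231]
ee_rot: [0.769, 0.639, 0.0, 0.001]
ft_force: [-0.4, 0.6, -0.7]
opening: 0.996
gripper_force: 0.0
t: 1.65
ee_pos: [0.4852, 0.1387, 0.2311]
ee_rot: [0.924, 0.381, -0.0, 0.0]
ft_force: [-0.8, 0.0, -0.2]
opening: 0.999
gripper_force: 0.0
t: 2.15
ee_pos: [0.5214, -0.0197, 0.2311]
ee_rot: [0.996, 0.088, 0.0, -0.0]
ft_force: [0.0, 0.1, 0.1]
opening: 0.998
gripper_force: 0.0
t: 2.65
ee_pos: [0.4934, -0.1834, 0.2311]
ee_rot: [0.992, -0.124, -0.0, -0.0]
ft_force: [-0.0, 0.3, -1.2]
opening: 1.002
gripper_force: 0.0
now [ 493.4 -183.4  231.1] -14.3
  [0.012,0.168,0.000,0.432] rows>=3.4
  [0.000,-0.000,0.171,-0.000] rows>=3.4
  [0.000,-0.000,0.055,-0.000] rows>=1.1
```

```bash
python3 shift.py '[[0.012,0.168,0,0.43,1],[0.012,0.168,0,0.43,1],[0.012,0.168,0,0.43,1],[0.012,0.168,0,0.43,1],[0.012,0.168,0,0.43,1]]'
python3 - <<'E'
from h import *
s=snap('wrist','w1.png');P=cloud(s);Z=P[...,2];I=s['pixels']
print(-np.array(s['R']).T@np.array(s['t']).ravel())
for a,b,n in((.0225,.035,'handle'),(.012,.0195,'blade')):
    m=((Z>a)&(Z<b)).astype(np.uint8);k,l,st,_=cv2.connectedComponentsWithStats(m)
    for i in range(1,k):
        if st[i,4]>300:
            R=cv2.minAreaRect((P[l==i][:,:2]*1000).astype(np.float32));print(n,st[i].tolist(),R)
E
```

```text
t: 3.15
ee_pos: [0.4638, -0.3491, 0.2309]
ee_rot: [0.943, -0.333, 0.0, -0.0]
ft_force: [-0.1, 0.6, 0.0]
opening: 0.999
gripper_force: 0.0
[ 0.52114807 -0.39339107  0.37338987]
handle [0, 0, 115, 174, 1252] ((731.5548706054688, -151.81829833984375), (84.04878234863281, 241.11280822753906), 16.209728240966797)
handle [464, 0, 64, 17, 600] ((492.5523376464844, -623.3935546875), (68.85254669189453, 15.019959449768066), 52.069374084472656)
handle [63, 155, 37, 47, 377] ((655.7634887695312, -120.08604431152344), (31.198104858398438, 60.480926513671875), 64.23767852783203)
handle [305, 166, 20, 79, 1441] ((437.8550109863281, -323.014892578125), (24.104957580566406, 106.04902648925781), 50.74371337890625)
handle [109, 188, 64, 64, 1650] ((570.2646484375, -137.4525909423828), (80.0685806274414, 74.37063598632812), 28.221248626708984)
handle [27, 269, 61, 56, 612] ((568.7433471679688, 61.69981002807617), (109.07902526855469, 16.94747543334961), 1.761107325553894)
blade [2, 0, 119, 174, 733] ((732.747802734375, -150.6828155517578), (86.9354019165039, 245.43185424804688), 16.320878982543945)
blade [301, 92, 29, 87, 2130] ((506.5025939941406, -379.04327392578125), (34.075218200683594, 104.59455871582031), 50.340423583984375)
blade [41, 267, 52, 51, 327] ((567.1441650390625, 60.48099899291992), (5.707517623901367, 103.24479675292969), 83.5254135131836)
```

View pics/w1.png

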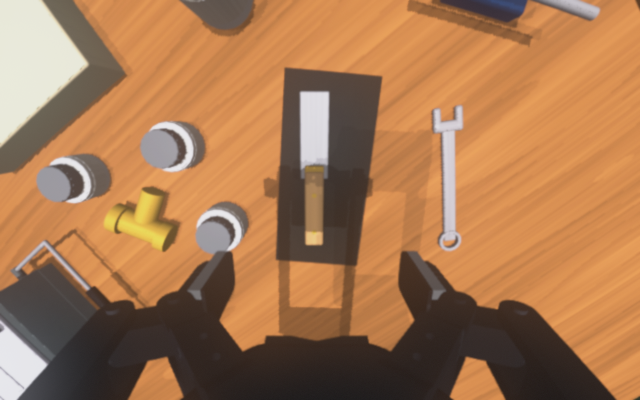

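```bash
python3 shift.py '[[0,-0.002,0.05,0,0.9],[0,-0.002,0.1,0,0.9],[0,-0.002,0.15,0,0.9],[0,-0.002,0.19,0,0.9],[0,-0.002,0.2,0,0.9]]'
python3 shift.py '[[0,0,0.01,0,0.9],[0,0,0.018,0,0.9],[0,0,0.025,0,0.9],[0,0,0.025,0,0.9]]'
python3 shift.py '[[0,0,0,0,0],[0,0,0,0,0],[0,0,0,0,0],[0,0,0,0,0],[0,0,0,0,0]]'
python3 shift.py '[[0,0,0,0,0],[0,0,0,0,0],[0,0,0,0,0],[0,0,0,0,0],[0,0,0,0,0]]'
```

```text
t: 3.7
ee_pos: [0.4622, -0.3416, 0.0272]
ee_rot: [0.943, -0.332, -0.005, -0.002]
ft_force: [-0.2, 0.1, -0.4]
opening: 0.9
gripper_force: 0.0
t: 4.1
ee_pos: [0.4648, -0.3475, 0.0068]
ee_rot: [0.942, -0.334, 0.001, 0.0]
ft_force: [-0.8, -0.4, 0.2]
opening: 0.897
gripper_force: 0.0
t: 4.6
ee_pos: [0.4647, -0.3478, 0.0075]
ee_rot: [0.942, -0.335, 0.001, 0.0]
ft_force: [-1.4, 1.1, 6.6]
opening: 0.343
gripper_force: 58.7
t: 5.1
ee_pos: [0.4647, -0.3478, 0.0075]
ee_rot: [0.942, -0.335, 0.001, 0.0]
ft_force: [-1.5, 0.4, 7.1]
opening: 0.347
gripper_force: 58.7
```

```bash
python3 shift.py '[[0,0,-0.01,0,0],[0,0,-0.03,0,0],[0,0,-0.07,0,0],[0,0,-0.11,0,0],[0,0,-0.142,0,0]]'
python3 - <<'E'
from h import *
plan((.511,-.087,.15,84))
E
```

```text
t: 5.6
ee_pos: [0.4645, -0.3475, 0.151]
ee_rot: [0.942, -0.335, 0.001, 0.0]
ft_force: [0.5, -1.2, -1.9]
opening: 0.344
gripper_force: 59.4
now [ 464.5 -347.5  151. ] -39.1
  [-0.043,-0.077,0.000,-0.716] rows>=4.8
  [0.018,-0.086,0.000,-0.716] rows>=4.8
  [0.071,-0.053,0.000,-0.716] rows>=4.8
```

```bash
python3 shift.py '[[-0.043,-0.077,0,-0.716,0],[-0.043,-0.077,0,-0.716,0],[-0.043,-0.077,0,-0.716,0],[-0.043,-0.077,0,-0.716,0],[-0.043,-0.077,0,-0.716,0]]'
python3 shift.py '[[0.018,-0.086,0,-0.716,0],[0.018,-0.086,0,-0.716,0],[0.018,-0.086,0,-0.716,0],[0.018,-0.086,0,-0.716,0],[0.018,-0.086,0,-0.716,0]]'
python3 shift.py '[[0.071,-0.053,0,-0.716,0],[0.071,-0.053,0,-0.716,0],[0.071,-0.053,0,-0.716,0],[0.071,-0.053,0,-0.716,0],[0.071,-0.053,0,-0.716,0]]'
cat > sc.py <<'E'
from h import *
import sys
st=r.state();p,y=pose();print('tcp',(p*1000).round(1),np.degrees(y).round(2))
s=snap('wrist',sys.argv[1] if len(sys.argv)>1 else None);P=cloud(s)
# blade points in tool-relative coords (f forward of TCP, l lateral left, z rel)
D=P-p;f=D[...,0]*np.cos(y)+D[...,1]*np.sin(y);l=-D[...,0]*np.sin(y)+D[...,1]*np.cos(y);z=D[...,2]
m=(f>.02)&(f<.13)&(abs(l)<.03)&(z>-.03)&(z<.04)&(s['range_z']>0)
mm=m&(f>.03)
F,L,Zz=f[mm],l[mm],z[mm]
print('n',mm.sum(),'fmax',np.percentile(F,99.5).round(4),'l',np.percentile(L,[1,50,99]).round(4))
for a in np.arange(.02,.13,.01):
    k=mm&(f>a)&(f<a+.01)
    if k.sum()>10: print(round(a,3),k.sum(),'l',l[k].mean().round(4),'z',np.median(z[k]).round(4))
E
python3 sc.py w2.png
```

```text
t: 6.1
ee_pos: [0.4794, -0.2597, 0.1489]
ee_rot: [1.0, 0.02, 0.0, 0.0]
ft_force: [-0.3, 0.0, -1.3]
opening: 0.343
gripper_force: 59.5
t: 6.6
ee_pos: [0.4944, -0.1732, 0.1488]
ee_rot: [0.929, 0.369, -0.0, 0.0]
ft_force: [-0.5, 0.2, -0.8]
opening: 0.343
gripper_force: 59.6
t: 7.1
ee_pos: [0.5102, -0.086, 0.1487]
ee_rot: [0.741, 0.671, -0.0, -0.0]
ft_force: [0.7, 0.4, -1.5]
opening: 0.345
gripper_force: 59.7
tcp [510.2 -86.  148.7] 84.36
n 13272 fmax 0.1065 l [-0.0182 -0.0016  0.0151]
0.03 1325 l -0.0011 z 0.0104
0.04 1422 l -0.0012 z 0.0109
0.05 1542 l -0.0014 z 0.0116
0.06 1700 l -0.0016 z 0.0123
0.07 1758 l -0.0016 z 0.0129
0.08 1956 l -0.0016 z 0.0136
0.09 2072 l -0.0018 z 0.0142
0.1 1497 l -0.0017 z 0.0148
```

View pics/w2.png

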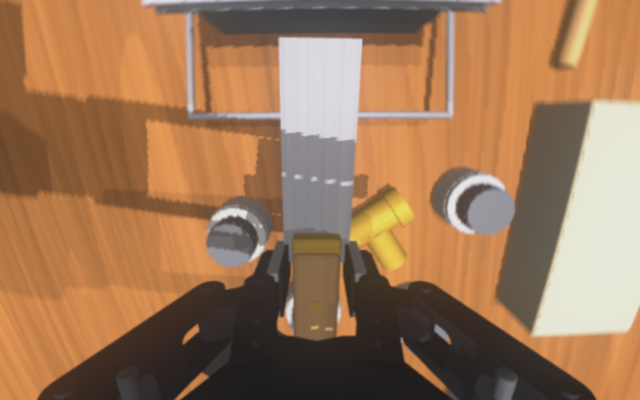

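```bash
python3 - <<'E'
from h import *
s=snap('wrist');P=cloud(s);Z=P[...,2]
m=(Z>.1)&(Z<.12)&(P[...,1]>.045);m[30:]=0
print(m.sum(),np.median(Z[m]),P[m][:,1].min())
for u in (160,200,240,420,480):
    v=np.nonzero(m[:,u])[0]
    if len(v): print(u,v.max(),P[v.max(),u].round(4))
    w=[ (v,P[v,u].round(4).tolist()) for v in range(0,16,3)];print(w)
E
```

```text
914 0.10936674589468488 0.04502016682431763
160 3 [0.4337 0.0623 0.1075]
[(0, [0.436, 0.0621, 0.1119]), (3, [0.4337, 0.0623, 0.1075]), (6, [0.4292, 0.0644, 0.0984]), (9, [0.4286, 0.063, 0.0979]), (12, [0.3828, 0.0987, -0.0003]), (15, [0.3822, 0.0962, -0.0004])]
200 2 [0.4573 0.0598 0.1077]
[(0, [0.4585, 0.0596, 0.1108]), (3, [0.4538, 0.0633, 0.0975]), (6, [0.4538, 0.0613, 0.0983]), (9, [0.4534, 0.0598, 0.0981]), (12, [0.4201, 0.0942, -0.0007]), (15, [0.4199, 0.0914, 0.0002])]
240 1 [0.4808 0.0569 0.1097]
[(0, [0.4809, 0.0575, 0.1095]), (3, [0.4781, 0.0607, 0.097]), (6, [0.4782, 0.0583, 0.0989]), (9, [0.4774, 0.0577, 0.0962]), (12, [0.4684, 0.0708, 0.0541]), (15, [0.4666, 0.0712, 0.0471])]
420 3 [0.5831 0.0471 0.1081]
[(0, [0.5823, 0.048, 0.1104]), (3, [0.5831, 0.0471, 0.1081]), (6, [0.5863, 0.0485, 0.0989]), (9, [0.5866, 0.0471, 0.098]), (12, [0.6011, 0.0576, 0.0573]), (15, [0.6029, 0.0571, 0.0521])]
[(0, [0.6156, 0.045, 0.1129]), (3, [0.6174, 0.0444, 0.1098]), (6, [0.6238, 0.0464, 0.0981]), (9, [0.6249, 0.0452, 0.0963]), (12, [0.6249, 0.0435, 0.0963]), (15, [0.6776, 0.0684, 0.0005])]
```

```bash
python3 shift.py '[[0,0,0.02,0,0],[0,0,0.04,0,0],[0,0,0.055,0,0],[0,0,0.0607,0,0],[0,0,0.0607,0,0]]'
python3 shift.py '[[0.01,0,0,0,0],[0.018,0,0,0,0],[0.024,0,0,0,0],[0.028,0,0,0,0],[0.028,0,0,0,0]]'
python3 sc.py | head -3
python3 - <<'E'
from h import *
s=snap('scene','s1.png');c=s['pixels'][130:240,270:420];cv2.imwrite('pics/s1c.png',cv2.resize(c,None,fx=5,fy=5,interpolation=cv2.INTER_CUBIC))
E
```

```text
t: 7.7
ee_pos: [0.5098, -0.0867, 0.087]
ee_rot: [0.744, 0.668, -0.001, -0.001]
ft_force: [-0.0, -0.5, -0.5]
opening: 0.341
gripper_force: 59.7
t: 8.2
ee_pos: [0.5136, -0.058, 0.0879]
ee_rot: [0.743, 0.669, 0.0, 0.0]
ft_force: [0.0, 0.4, -1.0]
opening: 0.341
gripper_force: 59.7
tcp [513.6 -58.   87.9] 84.05
n 18063 fmax 0.1174 l [-0.0277 -0.0012  0.0277]
0.03 1322 l -0.0011 z 0.0103
```

View pics/s1c.png

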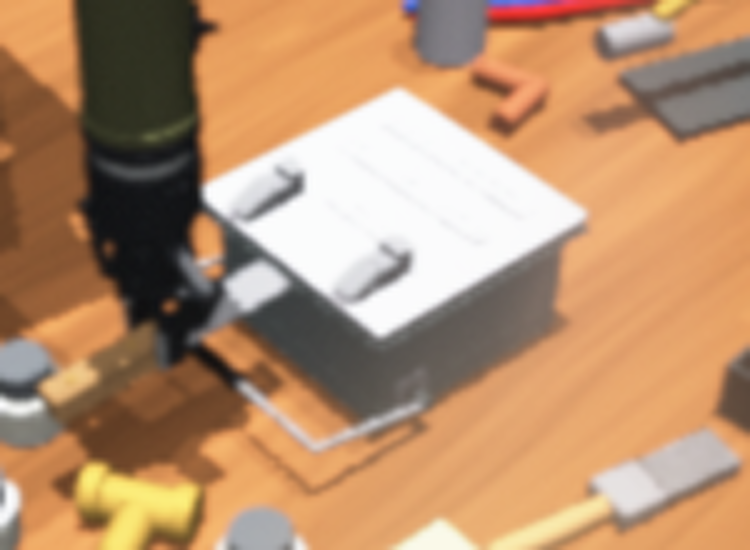

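```bash
python3 shift.py '[[0.002,0,0,0,0],[0.004,0,0,0,0],[0.006,0,0,0,0],[0.008,0,0,0,0],[0.008,0,0,0,0]]'
python3 shift.py '[[0.001,0,0,0,0],[0.002,0,0,0,0],[0.003,0,0,0,0],[0.004,0,0,0,0],[0.004,0,0,0,0]]'
```

```text
t: 8.8
ee_pos: [0.5142, -0.0507, 0.0875]
ee_rot: [0.743, 0.669, -0.0, -0.0]
ft_force: [-0.3, 0.0, -0.9]
opening: 0.345
gripper_force: 59.7
t: 9.3
ee_pos: [0.5146, -0.0468, 0.0876]
ee_rot: [0.743, 0.669, 0.0, -0.0]
ft_force: [0.1, -0.3, -0.4]
opening: 0.344
gripper_force: 59.7
```

```bash
python3 shift.py '[[0.001,0,0,0,0],[0.002,0,0,0,0],[0.002,0,0,0,0]]'
python3 shift.py '[[0,0,-0.002,0,0],[0,0,-0.004,0,0],[0,0,-0.006,0,0],[0,0,-0.008,0,0],[0,0,-0.008,0,0]]'
python3 shift.py '[[0,0,-0.002,0,0],[0,0,-0.004,0,0],[0,0,-0.006,0,0],[0,0,-0.008,0,0],[0,0,-0.008,0,0]]'
python3 - <<'E'
from h import *
s=snap('scene','s2.png');c=s['pixels'][130:240,270:420];cv2.imwrite('pics/s2c.png',cv2.resize(c,None,fx=5,fy=5,interpolation=cv2.INTER_CUBIC))
E
```

```text
t: 9.6
ee_pos: [0.5148, -0.0448, 0.0876]
ee_rot: [0.743, 0.669, 0.0, -0.0]
ft_force: [0.3, -0.5, -1.4]
opening: 0.343
gripper_force: 59.7
t: 10.1
ee_pos: [0.5151, -0.045, 0.096]
ee_rot: [0.743, 0.669, 0.0, 0.0]
ft_force: [-0.1, -0.0, -1.7]
opening: 0.339
gripper_force: 59.6
t: 10.6
ee_pos: [0.5149, -0.0449, 0.1039]
ee_rot: [0.743, 0.669, 0.0, 0.0]
ft_force: [0.2, 0.1, -2.8]
opening: 0.344
gripper_force: 59.6
```

View pics/s2c.png

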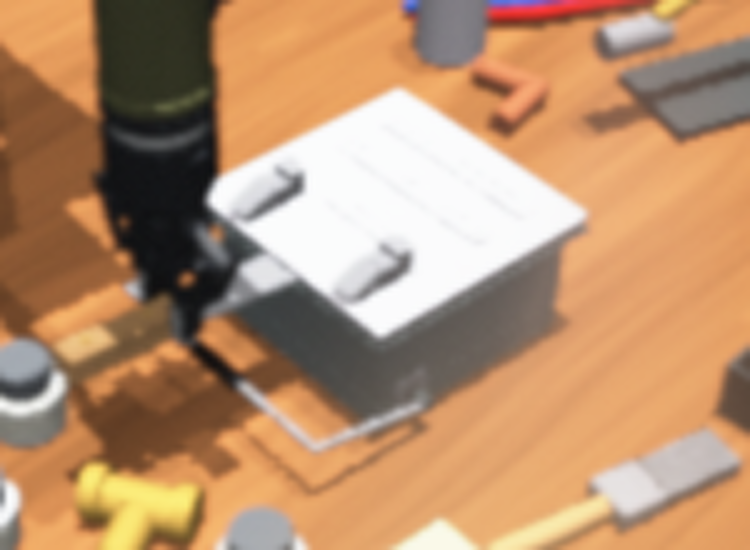

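```bash
python3 sc.py; python3 - <<'E'
from h import *
s=snap('top');P=cloud(s);Z=P[...,2]
for u,v in((284,180),(284,215),(280,248),(220,215)): print(P[v,u].round(3))
E
```

```text
tcp [514.9 -44.9 103.7] 83.98
n 19596 fmax 0.123 l [-0.0288 -0.0009  0.0288]
0.03 1314 l -0.0011 z 0.0065
0.04 1362 l -0.0012 z 0.0059
0.05 1443 l -0.0014 z 0.0052
0.06 1487 l -0.0014 z 0.0045
0.07 1578 l -0.0016 z 0.0037
0.08 1647 l -0.0015 z 0.0031
0.09 2425 l -0.0006 z 0.0028
0.1 3483 l 0.0 z 0.0081
0.11 3631 l 0.0 z 0.0081
0.12 1226 l -0.0002 z 0.0081
[0.646 0.059 0.002]
[0.531 0.055 0.113]
[0.438 0.067 0.113]
[0.533 0.237 0.111]
```

```bash
python3 shift.py '[[0,0,0.006,0,0],[0,0,0.01,0,0],[-0.015,0,0.01,0,0],[-0.04,0,0.01,0,0],[-0.06,0,0.01,0,0]]'
python3 shift.py '[[-0.02,0,-0.03,0,0],[-0.02,0,-0.055,0,0],[-0.02,0,-0.055,0,0]]'
python3 sc.py|cut -c1-60
python3 - <<'E'
from h import *
plan((.4645,-.3475,.15,-39.1),(.4645,-.3475,.0105,-39.1))
E
```

```text
t: 11.25
ee_pos: [0.5084, -0.1061, 0.0934]
ee_rot: [0.743, 0.669, -0.0, 0.0]
ft_force: [0.8, -0.1, -1.3]
opening: 0.341
gripper_force: 59.7
t: 11.55
ee_pos: [0.5089, -0.1269, 0.1516]
ee_rot: [0.744, 0.668, 0.002, 0.003]
ft_force: [0.6, 0.1, -0.4]
opening: 0.341
gripper_force: 59.7
tcp [ 508.9 -126.9  151.6] 83.89
n 13147 fmax 0.1067 l [-0.018  -0.0013  0.0153]
0.03 1332 l -0.0009 z 0.0098
0.04 1414 l -0.0011 z 0.0103
0.05 1550 l -0.0012 z 0.0108
0.06 1666 l -0.0015 z 0.0113
0.07 1745 l -0.0015 z 0.0118
0.08 1883 l -0.0015 z 0.0124
0.09 2046 l -0.0016 z 0.0128
0.1 1511 l -0.0015 z 0.0132
now [ 507.7 -125.9  149.9] 83.9
  [-0.075,-0.006,-0.000,0.716] rows>=4.8
  [-0.061,0.044,-0.000,0.716] rows>=4.8
  [-0.017,0.073,-0.000,0.716] rows>=4.8
  [0.000,-0.000,0.139,-0.000] rows>=2.8
```

```bash
python3 shift.py '[[-0.075,-0.006,0,0.716,0],[-0.075,-0.006,0,0.716,0],[-0.075,-0.006,0,0.716,0],[-0.075,-0.006,0,0.716,0],[-0.075,-0.006,0,0.716,0]]'
python3 shift.py '[[-0.061,0.044,0,0.716,0],[-0.061,0.044,0,0.716,0],[-0.061,0.044,0,0.716,0],[-0.061,0.044,0,0.716,0],[-0.061,0.044,0,0.716,0]]'
python3 shift.py '[[-0.017,0.073,0,0.716,0],[-0.017,0.073,0,0.716,0],[-0.017,0.073,0,0.716,0],[-0.017,0.073,0,0.716,0],[-0.017,0.073,0,0.716,0]]'
python3 - <<'E'
from h import *
plan((.4645,-.3475,.0105,-39.1))
E
```

```text
t: 12.1
ee_pos: [0.4913, -0.1982, 0.1468]
ee_rot: [0.932, 0.364, -0.001, -0.001]
ft_force: [-0.1, 0.9, -1.9]
opening: 0.346
gripper_force: 59.7
t: 12.6
ee_pos: [0.4767, -0.2719, 0.1466]
ee_rot: [1.0, 0.014, -0.001, -0.001]
ft_force: [0.2, -0.1, -1.4]
opening: 0.344
gripper_force: 59.7
t: 13.1
ee_pos: [0.4623, -0.3453, 0.1465]
ee_rot: [0.941, -0.337, -0.002, -0.001]
ft_force: [0.3, -1.0, -0.8]
opening: 0.347
gripper_force: 59.8
now [ 462.3 -345.3  146.5] -39.4
  [0.003,0.000,0.136,-0.005] rows>=2.7
```

```bash
python3 shift.py '[[0.003,0,0.04,0,0],[0.003,0,0.08,0,0],[0.003,0,0.115,0,0],[0.003,0,0.13,0,0],[0.003,0,0.136,0,0]]'
python3 shift.py '[[0,0,0,0,0],[0,0,0,0,0.5],[0,0,0,0,1],[0,0,0,0,1],[0,0,0,0,1]]'
python3 shift.py '[[0,0,-0.05,0,1],[0,0,-0.1,0,1],[0,0,-0.15,0,1],[0,0,-0.2,0,1],[0,0,-0.22,0,1]]'
cat > ms.py <<'E'
from h import *
s=snap('wrist');P=cloud(s);Z=P[...,2];I=s['pixels'];hsv=cv2.cvtColor(I,cv2.COLOR_BGR2HSV)
p,y=pose();N=(np.hypot(P[...,0]-.46,P[...,1]+.35)<.2)
print('tcp',(p*1000).round(1),np.degrees(y).round(2))
for a,b,n in((.0225,.035,'handle'),(.012,.0195,'blade')):
    m=((Z>a)&(Z<b)&N).astype(np.uint8);k,l,st,_=cv2.connectedComponentsWithStats(m);i=1+np.argmax(st[1:,4])
    print(n,cv2.minAreaRect((P[l==i][:,:2]*1000).astype(np.float32)))
m=((I.max(2)<50)|((Z>.009)&(Z<.035)))&(Z>-.003)&(Z<.035)&N
m=cv2.morphologyEx(m.astype(np.uint8),cv2.MORPH_OPEN,np.ones((5,5)));k,l,st,_=cv2.connectedComponentsWithStats(m);i=1+np.argmax(st[1:,4])
v,u=np.nonzero(l==i);Q=P[v,u];Q=Q[Q[:,2]<.006]
R=cv2.minAreaRect((Q[:,:2]*1000).astype(np.float32));print('mat',R)
E
python3 ms.py
```

```text
t: 13.6
ee_pos: [0.4634, -0.3455, 0.0089]
ee_rot: [0.942, -0.334, -0.003, -0.001]
ft_force: [0.0, 0.7, -0.2]
opening: 0.338
gripper_force: 59.8
t: 14.1
ee_pos: [0.4663, -0.3481, 0.0137]
ee_rot: [0.942, -0.334, 0.001, 0.0]
ft_force: [0.0, 0.2, 0.2]
opening: 0.977
gripper_force: 0.0
t: 14.6
ee_pos: [0.4678, -0.3493, 0.2392]
ee_rot: [0.942, -0.334, 0.005, 0.002]
ft_force: [0.7, -0.8, 0.5]
opening: 1.002
gripper_force: 0.0
tcp [ 468.5 -350.   240.9] -39.08
handle ((438.644287109375, -323.5887756347656), (23.811864852905273, 105.14691162109375), 50.50945281982422)
blade ((506.7185974121094, -380.75775146484375), (33.70823669433594, 105.5812759399414), 50.34376525878906)
mat ((0.0, 0.0), (0.0, 0.0), 0.0)
```

```bash
python3 - <<'E'
from h import *
plan((.5175,-.390,.03,-39.5),(.5175,-.390,.007,-39.5))
s=snap('wrist');I=s['pixels'];m=(I.max(2)<50).astype(np.uint8)
k,l,st,_=cv2.connectedComponentsWithStats(m)
for i in range(1,k):
    if st[i,4]>400:print(st[i])
c,_h=cv2.findContours(m,0,1)
for q in c:
    if cv2.contourArea(q)>2000:
        a=cv2.approxPolyDP(cv2.convexHull(q),6,True)[:,0];print([(tuple(map(int,t)),(onz(s,*map(float,t),.003)[:2]*1000).round(1).tolist()) for t in a])
E
```

```text
now [ 468.5 -350.   240.9] -39.1
  [0.063,0.000,0.211,0.007] rows>=4.4
  [0.000,-0.000,0.023,-0.000] rows>=0.5
[  68  327   76   73 3836]
[  178   327   286    73 12381]
[ 488  334  126   66 4527]
[((488, 362), [27.6, -376.9]), ((518, 335), [44.9, -444.7]), ((576, 360), [-81.6, -503.8]), ((613, 399), [-237.1, -526.5]), ((507, 399), [-78.0, -362.8])]
[((463, 358), [65.3, -347.3]), ((449, 399), [-2.6, -279.7]), ((195, 399), [290.6, 80.2]), ((178, 340), [400.6, 4.3]), ((450, 327), [137.0, -363.1]), ((460, 331), [118.9, -371.9])]
[((125, 330), [469.9, 61.9]), ((143, 363), [404.9, 92.1]), ((125, 398), [371.3, 186.8]), ((68, 399), [436.2, 285.5]), ((73, 338), [516.0, 152.0]), ((88, 327), [513.5, 110.1])]
```

```bash
python3 shift.py '[[0.063,0,0,0.007,0.8],[0.063,0,0.05,0.007,0.8],[0.063,0,0.1,0.007,0.8],[0.063,0,0.15,0.007,0.8],[0.063,0,0.195,0.007,0.8]]'
python3 shift.py '[[0,0,0.016,0,0.8],[0,0,0.03,0,0.8],[0,0,0.036,0,0.8],[0,0,0.039,0,0.8],[0,0,0.039,0,0.8]]'
python3 shift.py '[[0,0,0,0,0],[0,0,0,0,0],[0,0,0,0,0],[0,0,0,0,0],[0,0,0,0,0]]'
python3 shift.py '[[0,0,0,0,0],[0,0,0,0,0]]'
```

```text
t: 15.2
ee_pos: [0.5131, -0.3861, 0.0339]
ee_rot: [0.941, -0.338, -0.002, -0.001]
ft_force: [0.2, 0.3, -0.2]
opening: 0.802
gripper_force: 0.0
t: 15.7
ee_pos: [0.5152, -0.3878, -0.0007]
ee_rot: [0.941, -0.338, 0.001, 0.0]
ft_force: [0.2, -0.6, 0.1]
opening: 0.797
gripper_force: 0.0
t: 16.2
ee_pos: [0.5167, -0.389, 0.0026]
ee_rot: [0.941, -0.338, 0.003, 0.001]
ft_force: [-1.6, 1.5, 11.3]
opening: 0.371
gripper_force: 59.9
t: 16.4
ee_pos: [0.5168, -0.389, 0.0026]
ee_rot: [0.941, -0.338, 0.003, 0.001]
ft_force: [-0.8, 1.2, 12.1]
opening: 0.369
gripper_force: 59.9
```

```bash
python3 shift.py '[[0,0,-0.01,0,0],[0,0,-0.02,0,0],[0,0,-0.05,0,0],[0,0,-0.1,0,0],[0,0,-0.149,0,0]]'
python3 shift.py '[[0,0,0,0,0],[0,0,0,0,0]]'
python3 sc.py w3.png; python3 - <<'E'
from h import *
plan((.511,-.05,.15,84))
E
```

```text
t: 16.9
ee_pos: [0.5139, -0.3867, 0.1488]
ee_rot: [0.941, -0.338, -0.001, -0.0]
ft_force: [0.9, -0.8, -1.2]
opening: 0.364
gripper_force: 59.7
t: 17.1
ee_pos: [0.5155, -0.388, 0.1501]
ee_rot: [0.941, -0.338, 0.002, 0.001]
ft_force: [-0.4, -0.5, -1.5]
opening: 0.371
gripper_force: 59.7
tcp [ 515.5 -388.   150.1] -39.49
n 1418 fmax 0.0395 l [-0.0154  0.0011  0.0181]
0.03 1418 l 0.0014 z 0.0144
now [ 514.3 -387.   148. ] -39.5
  [-0.072,-0.086,-0.001,-0.718] rows>=4.8
  [0.002,-0.112,-0.001,-0.718] rows>=4.8
  [0.076,-0.083,-0.001,-0.718] rows>=4.8
```

View pics/w3.png

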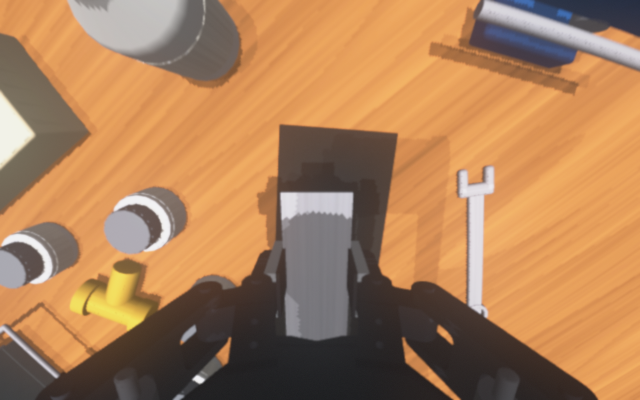

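```bash
python3 shift.py '[[-0.072,-0.086,0,-0.718,0],[-0.072,-0.086,0,-0.718,0],[-0.072,-0.086,0,-0.718,0],[-0.072,-0.086,0,-0.718,0],[-0.072,-0.086,0,-0.718,0]]'
python3 shift.py '[[0.002,-0.112,0,-0.718,0],[0.002,-0.112,0,-0.718,0],[0.002,-0.112,0,-0.718,0],[0.002,-0.112,0,-0.718,0],[0.002,-0.112,0,-0.718,0]]'
python3 shift.py '[[0.076,-0.083,0,-0.718,0],[0.076,-0.083,0,-0.718,0],[0.076,-0.083,0,-0.718,0],[0.076,-0.083,0,-0.718,0],[0.076,-0.083,0,-0.718,0]]'
python3 sc.py; python3 - <<'E'
from h import *
plan((.5165,-.02,.088,84.3))
s=snap('wrist');P=cloud(s);p,y=pose()
D=P-p;f=D[...,0]*np.cos(y)+D[...,1]*np.sin(y);l=-D[...,0]*np.sin(y)+D[...,1]*np.cos(y);z=D[...,2]
for a in np.arange(-.02,.05,.01):
    k=(f>a)&(f<a+.01)&(abs(l)<.013)&(abs(z-.013)<.012)
    print(round(a,3),k.sum(),np.median(z[k]).round(4) if k.sum() else '')
E
```

```text
t: 17.65
ee_pos: [0.5121, -0.2731, 0.1452]
ee_rot: [1.0, 0.018, -0.002, -0.002]
ft_force: [-0.0, -0.8, -1.5]
opening: 0.368
gripper_force: 59.8
t: 18.15
ee_pos: [0.5106, -0.1613, 0.1453]
ee_rot: [0.93, 0.368, -0.002, -0.002]
ft_force: [-0.1, -0.1, -1.6]
opening: 0.368
gripper_force: 60.0
t: 18.65
ee_pos: [0.5098, -0.0492, 0.1453]
ee_rot: [0.741, 0.671, -0.002, -0.002]
ft_force: [0.3, -0.7, -0.7]
opening: 0.371
gripper_force: 60.0
tcp [509.8 -49.2 145.3] 84.35
n 1704 fmax 0.0416 l [-0.0174 -0.0009  0.016 ]
0.03 1417 l -0.0007 z 0.0143
0.04 287 l -0.0009 z 0.0143
now [509.9 -49.6 145.4] 84.5
  [0.030,0.004,0.057,0.004] rows>=1.3
-0.02 777 0.013
-0.01 800 0.0133
0.0 888 0.0135
0.01 944 0.0137
0.02 1007 0.0139
0.03 1085 0.0142
0.04 257 0.0141
0.05 0
```

```bash
python3 shift.py '[[0,0.002,0.02,0,0],[0.01,0.004,0.04,0,0],[0.02,0.004,0.053,0,0],[0.03,0.004,0.0565,0,0],[0.03,0.004,0.0565,0,0]]'
python3 shift.py '[[0.01,0,0,0,0],[0.02,0,0,0,0],[0.026,0,0,0,0],[0.03,0,0,0,0],[0.03,0,0,0,0]]'
python3 shift.py '[[0.002,0,0,0,0],[0.004,0,0,0,0],[0.006,0,0,0,0],[0.008,0,0,0,0],[0.008,0,0,0,0]]'
python3 shift.py '[[0.001,0,0,0,0],[0.002,0,0,0,0],[0.003,0,0,0,0],[0.003,0,0,0,0]]'
```

```text
t: 19.25
ee_pos: [0.5179, -0.0202, 0.0898]
ee_rot: [0.744, 0.668, -0.001, -0.002]
ft_force: [0.3, -1.1, -1.5]
opening: 0.367
gripper_force: 60.0
t: 19.75
ee_pos: [0.5225, 0.0092, 0.0915]
ee_rot: [0.743, 0.669, 0.0, 0.0]
ft_force: [-0.2, -0.3, -2.2]
opening: 0.366
gripper_force: 60.0
t: 20.25
ee_pos: [0.5232, 0.0167, 0.0911]
ee_rot: [0.744, 0.669, -0.0, -0.0]
ft_force: [0.3, 0.8, -1.2]
opening: 0.368
gripper_force: 60.0
t: 20.65
ee_pos: [0.5235, 0.0196, 0.0911]
ee_rot: [0.744, 0.669, 0.0, 0.0]
ft_force: [0.1, 0.3, -0.7]
opening: 0.37
gripper_force: 60.0
```

```bash
python3 shift.py '[[0.001,0,0,0,0],[0.002,0,0,0,0],[0.002,0,-0.002,0,0],[0.002,0,-0.004,0,0],[0.002,0,-0.006,0,0]]'
python3 shift.py '[[0,0,-0.002,0,0],[0,0,-0.004,0,0],[0,0,-0.006,0,0],[0,0,-0.008,0,0],[0,0,-0.008,0,0]]'
cat > lid.py <<'E'
from h import *
p,y=pose();O=np.array([.5364,.1517]);a=np.radians(84.2);ex=np.array([np.cos(a),np.sin(a)]);ey=np.array([-ex[1],ex[0]])
b=(p[:2]-O);print('tcp box x,y,z',(np.array([b@ex,b@ey,p[2]])*1000).round(1))
s=snap('top');P=cloud(s);B=P[...,:2]-O;X=B@ex;Y=B@ey
for n,lo,hi in(('hi',.065,.095),('lo',-.095,-.065)):
    k=(Y>lo)&(Y<hi)&(X>-.11)&(X<.12)&(P[...,2]>.09)
    if k.sum()>20:
        q=np.polyfit(X[k],P[...,2][k],1);print(n,k.sum(),'theta',round(float(np.arctan(-q[0])),3),'Xrange',X[k].min().round(3),X[k].max().round(3),'zmax',P[...,2][k].max().round(3))
E
python3 lid.py
```

```text
t: 21.15
ee_pos: [0.5235, 0.0217, 0.0969]
ee_rot: [0.744, 0.669, -0.0, -0.0]
ft_force: [1.0, 0.9, -6.4]
opening: 0.37
gripper_force: 59.8
t: 21.65
ee_pos: [0.5235, 0.0216, 0.1053]
ee_rot: [0.744, 0.669, -0.0, -0.0]
ft_force: [-0.5, 2.1, -5.0]
opening: 0.365
gripper_force: 59.8
tcp box x,y,z [-130.7   -0.3  105.3]
hi 829 theta 1.082 Xrange -0.102 0.1 zmax 0.589
lo 625 theta 0.064 Xrange -0.102 0.099 zmax 0.13
```

```bash
python3 shift.py '[[0.001,0,-0.009,0,0],[0.003,0,-0.018,0,0],[0.005,0,-0.027,0,0],[0.008,0,-0.036,0,0],[0.01,0,-0.041,0,0]]'
python3 shift.py '[[0.004,0,-0.01,0,0],[0.008,0,-0.02,0,0],[0.013,0,-0.03,0,0],[0.018,0,-0.04,0,0],[0.024,0,-0.049,0,0]]'
python3 lid.py
```

```text
t: 22.2
ee_pos: [0.525, 0.0312, 0.1475]
ee_rot: [0.744, 0.669, 0.0, 0.001]
ft_force: [-0.7, -3.9, -3.8]
opening: 0.369
gripper_force: 60.1
t: 22.7
ee_pos: [0.5273, 0.0559, 0.1962]
ee_rot: [0.744, 0.669, 0.0, 0.0]
ft_force: [0.2, -3.6, -3.1]
opening: 0.365
gripper_force: 60.2
tcp box x,y,z [-96.3  -0.6 196.2]
hi 820 theta 1.09 Xrange -0.108 0.102 zmax 0.649
lo 377 theta 0.605 Xrange -0.067 0.1 zmax 0.223
```

Lid at 0.605, following exactly. Continue the arc.

```bash
python3 shift.py '[[0.006,0,-0.009,0,0],[0.013,0,-0.018,0,0],[0.021,0,-0.026,0,0],[0.029,0,-0.033,0,0],[0.037,0,-0.04,0,0]]'
python3 shift.py '[[0.009,0,-0.007,0,0],[0.018,0,-0.013,0,0],[0.028,0,-0.018,0,0],[0.037,0,-0.023,0,0],[0.047,0,-0.027,0,0]]'
python3 shift.py '[[0.01,0,-0.003,0,0],[0.021,0,-0.006,0,0],[0.032,0,-0.008,0,0],[0.042,0,-0.01,0,0],[0.053,0,-0.012,0,0]]'
python3 shift.py '[[0.009,0,0,0,0],[0.018,0,0,0,0],[0.027,0,0,0,0],[0.036,0,0,0,0],[0.036,0,0,0,0]]'
python3 lid.py
```

```text
t: 23.25
ee_pos: [0.5314, 0.0928, 0.2358]
ee_rot: [0.744, 0.669, 0.0, 0.0]
ft_force: [0.6, -2.6, -4.1]
opening: 0.364
gripper_force: 60.2
t: 23.75
ee_pos: [0.5362, 0.1396, 0.2626]
ee_rot: [0.744, 0.669, 0.0, 0.0]
ft_force: [1.0, -2.3, -3.0]
opening: 0.361
gripper_force: 60.3
t: 24.25
ee_pos: [0.5416, 0.1925, 0.2741]
ee_rot: [0.744, 0.669, -0.0, -0.0]
ft_force: [0.3, -2.1, -2.6]
opening: 0.368
gripper_force: 60.3
t: 24.75
ee_pos: [0.5456, 0.229, 0.2737]
ee_rot: [0.743, 0.669, 0.0, -0.001]
ft_force: [-0.1, 0.6, -1.0]
opening: 0.368
gripper_force: 60.4
tcp box x,y,z [ 77.8  -1.3 273.7]
hi 1301 theta -0.579 Xrange -0.102 0.12 zmax 0.707
lo 418 theta -0.273 Xrange -0.102 0.113 zmax 0.371
```

```bash
python3 shift.py '[[-0.03,0,0,0,0],[-0.08,0,0,0,0],[-0.13,0,0,0,0],[-0.18,0,0,0,0],[-0.23,0,0,0,0]]'
python3 - <<'E'
from h import *
snap('scene','s3.png')
plan((.5155,-.388,.15,-39.5),(.5155,-.388,.009,-39.5))
s=snap('top','t3.png');P=cloud(s);O=np.array([.5364,.1517]);a=np.radians(84.2);ex=np.array([np.cos(a),np.sin(a)]);ey=np.array([-ex[1],ex[0]])
B=P[...,:2]-O;X=B@ex;Y=B@ey
k=(abs(Y)<.1)&(X>.06)&(X<.16)&(P[...,2]>.13)&(P[...,2]<.32);Z=P[...,2][k];x=X[k]
for z in (.15,.18,.21,.24,.27,.3): 
    j=abs(Z-z)<.01
    if j.sum(): print(z,j.sum(),np.percentile(x[j],[5,50,95]).round(3))
I=s['pixels'];hsv=cv2.cvtColor(I,cv2.COLOR_BGR2HSV);m=((hsv[...,2]<60)).astype(np.uint8);m[:190]=0;m[290:]=0;m[:,:370]=0;m[:,470:]=0
c,_=cv2.findContours(m,0,1);q=max(c,key=cv2.contourArea)
u=cv2.undistortPoints(q.astype(float),s['mtx'],s['D']);w=np.array([onz(s,float(a),float(b),.003)[:2]*1000 for a,b in q[:,0]],np.float32);print('mat',cv2.minAreaRect(w))
E
```

```text
t: 25.3
ee_pos: [0.521, -0.0029, 0.2744]
ee_rot: [0.743, 0.669, 0.001, 0.0]
ft_force: [1.2, 0.2, -0.8]
opening: 0.366
gripper_force: 60.4
now [520.  -11.2 274.4] 83.7
  [-0.125,0.012,0.041,0.717] rows>=4.8
  [-0.086,0.091,0.041,0.717] rows>=4.8
  [-0.005,0.126,0.041,0.717] rows>=4.8
  [0.000,-0.000,0.141,-0.000] rows>=2.8
0.15 167 [0.094 0.096 0.1  ]
0.18 185 [0.098 0.1   0.104]
0.21 192 [0.102 0.104 0.107]
0.24 220 [0.106 0.108 0.112]
0.27 258 [0.11  0.113 0.117]
0.3 334 [0.117 0.12  0.129]
mat ((456.0043029785156, -358.78607177734375), (113.1036605834961, 251.9877471923828), 46.26005554199219)
```

View pics/s3.png

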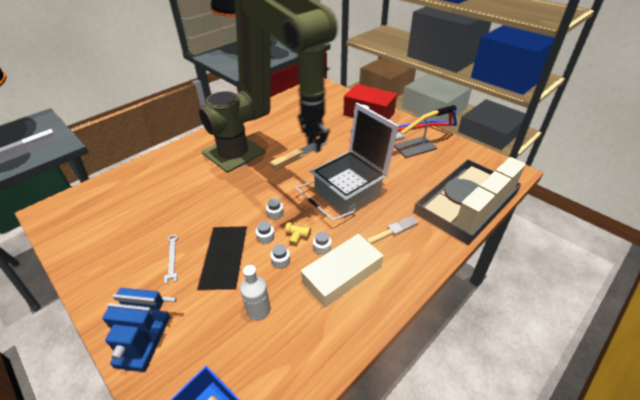

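```bash
python3 shift.py '[[-0.125,0.012,0.041,0.72,0],[-0.125,0.012,0.041,0.72,0],[-0.125,0.012,0.041,0.72,0],[-0.125,0.012,0.041,0.72,0],[-0.125,0.012,0.041,0.72,0]]'
python3 shift.py '[[-0.086,0.091,0.041,0.72,0],[-0.086,0.091,0.041,0.72,0],[-0.086,0.091,0.041,0.72,0],[-0.086,0.091,0.041,0.72,0],[-0.086,0.091,0.041,0.72,0]]'
python3 - <<'E'
from h import *
plan((.4968,-.3978,.15,-43.7),(.4968,-.3978,.008,-43.7))
E
```

```text
t: 25.9
ee_pos: [0.52, -0.1276, 0.2326]
ee_rot: [0.933, 0.36, 0.0, -0.001]
ft_force: [1.2, -0.0, -2.6]
opening: 0.363
gripper_force: 60.4
t: 26.4
ee_pos: [0.5187, -0.253, 0.1914]
ee_rot: [1.0, 0.008, 0.0, -0.001]
ft_force: [-0.8, 0.5, -2.0]
opening: 0.369
gripper_force: 60.4
now [ 518.7 -253.   191.4] 1.0
  [-0.012,0.072,0.021,0.390] rows>=2.6
  [0.016,0.071,0.021,0.390] rows>=2.6
  [0.000,-0.000,0.142,-0.000] rows>=2.8
```

```bash
python3 shift.py '[[-0.012,0.072,0.021,0.39,0],[-0.012,0.072,0.021,0.39,0],[-0.012,0.072,0.021,0.39,0],[-0.012,0.072,0.021,0.39,0],[-0.012,0.072,0.021,0.39,0]]'
python3 shift.py '[[0.016,0.071,0.021,0.39,0],[0.016,0.071,0.021,0.39,0],[0.016,0.071,0.021,0.39,0],[0.016,0.071,0.021,0.39,0],[0.016,0.071,0.021,0.39,0]]'
python3 shift.py '[[0,0,0.04,0,0],[0,0,0.08,0,0],[0,0,0.115,0,0],[0,0,0.115,0,0],[0,0,0.115,0,0]]'
python3 - <<'E'
from h import *
plan((.4968,-.3978,.006,-43.7))
E
```

```text
t: 26.9
ee_pos: [0.5086, -0.324, 0.1712]
ee_rot: [0.984, -0.18, 0.0, -0.0]
ft_force: [-0.4, -0.8, -1.7]
opening: 0.369
gripper_force: 60.4
t: 27.4
ee_pos: [0.4982, -0.3956, 0.1504]
ee_rot: [0.93, -0.367, 0.0, -0.0]
ft_force: [-0.0, 0.6, -1.5]
opening: 0.368
gripper_force: 60.4
t: 27.9
ee_pos: [0.4981, -0.3956, 0.0354]
ee_rot: [0.93, -0.368, -0.0, -0.0]
ft_force: [0.1, 0.0, -1.4]
opening: 0.368
gripper_force: 60.4
now [ 498.1 -395.6   35.4] -43.1
  [0.001,0.002,0.029,0.010] rows>=0.6
```

```bash
python3 shift.py '[[0,0.002,0.012,0.01,0],[0,0.002,0.022,0.01,0],[0,0.002,0.028,0.01,0],[0,0.002,0.03,0.01,0],[0,0.002,0.03,0.01,0]]'
python3 shift.py '[[0,0,0,0,0.42],[0,0,0,0,0.5],[0,0,0,0,0.6],[0,0,0,0,0.8],[0,0,0,0,0.8]]'
python3 shift.py '[[0,0,-0.03,0,0.8],[0,0,-0.07,0,0.8],[0,0,-0.12,0,0.8],[0,0,-0.17,0,0.8],[0,0,-0.2,0,0.8]]'
cat > pots.py <<'E'
from m import *
rect((Z>.048)&(Z<.075)&win(300,150,420,290),name='cap')
W=win(370,190,470,290)
rect((Z>.0225)&(Z<.04)&W,name='handle');rect((Z>.011)&(Z<.02)&W,name='blade')
E
python3 pots.py; python3 ms.py
```

```text
t: 28.4
ee_pos: [0.4962, -0.3978, 0.0049]
ee_rot: [0.928, -0.373, -0.0, -0.0]
ft_force: [-0.6, -0.4, -0.8]
opening: 0.365
gripper_force: 60.4
t: 28.9
ee_pos: [0.4965, -0.398, 0.0053]
ee_rot: [0.928, -0.373, 0.0, 0.0]
ft_force: [-0.2, -0.6, 0.2]
opening: 0.799
gripper_force: 0.0
t: 29.4
ee_pos: [0.4977, -0.3989, 0.2098]
ee_rot: [0.928, -0.373, 0.003, 0.001]
ft_force: [1.1, -0.2, -1.1]
opening: 0.804
gripper_force: 0.0
cap [335, 150, 52, 6, 168] c [ 721.  -172.4] sz [152.5  13.9] ang 88.7 z 62.1 mean [ 722.2 -192.8]
cap [332, 165, 16, 16, 177] c [ 659.7 -108.3] sz [42.7 42.3] ang 16.5 z 59.5 mean [ 659.4 -107.8]
cap [377, 184, 15, 15, 181] c [ 603.2 -239.9] sz [42.6 41.9] ang 89.6 z 59.8 mean [ 603.8 -239.8]
cap [305, 194, 6, 49, 116] c [525.6 -11.4] sz [ 12.8 142.8] ang 84.7 z 51.5 mean [523.5 -11.3]
cap [368, 222, 15, 15, 179] c [ 490.5 -210.8] sz [41.4 42.4] ang 0.1 z 59.4 mean [ 489.6 -211.1]
cap [336, 245, 15, 14, 168] c [ 425.6 -114.9] sz [41.8 38.2] ang 89.3 z 59.6 mean [ 426.4 -114.3]
handle [373, 190, 20, 12, 76] c [ 589.4 -236.6] sz [59.1 29. ] ang 76.2 z 35.5 mean [ 588.  -232.2]
handle [370, 220, 15, 12, 35] c [ 505.  -223.4] sz [51.5 18.8] ang 58.0 z 36.4 mean [ 507.4 -222. ]
handle [399, 236, 28, 31, 253] c [ 422.2 -329.2] sz [ 24.7 104.9] ang 46.7 z 27.0 mean [ 421.  -327.2]
blade [417, 215, 30, 31, 296] c [ 487.3 -390.9] sz [ 35.1 107. ] ang 45.7 z 16.1 mean [ 491.7 -394.8]
tcp [ 499.1 -400.3  211.6] -43.84
handle ((423.4188232421875, -327.0028991699219), (23.197324752807617, 105.83785247802734), 45.783897399902344)
blade ((487.4109802246094, -387.9748840332031), (33.70966339111328, 104.88725280761719), 46.649051666259766)
mat ((0.0, 0.0), (0.0, 0.0), 0.0)
```

```bash
cat > box.py <<'E'
from m import *
k=(Z>.090)&(Z<.104)&win(200,160,310,270)
rect(k,name='flange')
b=(Z>.05)&(Z<.075)&win(300,95,400,165);rect(b,name='brick')
E
python3 box.py; python3 - <<'E'
from h import *
plan((.6594,-.1078,.211,0),(.6594,-.1078,.042,0))
E
```

```text
flange [215, 176, 75, 77, 982] c [536.5 147.5] sz [195.6 203.2] ang 84.0 z 98.1 mean [533.1 121.1]
brick [310, 110, 80, 46, 2918] c [ 782.4 -141.2] sz [231.2 117.6] ang 83.9 z 63.4 mean [ 780.4 -140.5]
now [ 497.7 -399.1  208.5] -43.8
  [-0.043,-0.161,-0.001,-0.383] rows>=3.3
  [0.021,-0.165,-0.001,-0.383] rows>=3.3
  [0.000,0.000,0.169,-0.000] rows>=3.4
```

```bash
python3 shift.py '[[-0.043,-0.161,0,-0.383,1],[-0.043,-0.161,0,-0.383,1],[-0.043,-0.161,0,-0.383,1],[-0.043,-0.161,0,-0.383,1],[-0.043,-0.161,0,-0.383,1]]'
python3 shift.py '[[0.021,-0.165,0,-0.383,1],[0.021,-0.165,0,-0.383,1],[0.021,-0.165,0,-0.383,1],[0.021,-0.165,0,-0.383,1],[0.021,-0.165,0,-0.383,1]]'
cat > cap.py <<'E'
from h import *
import sys
"nearest cap to given world xy from wrist cam (falls back on top)"
g=np.array([float(sys.argv[1]),float(sys.argv[2])])
for n in('wrist','top'):
    s=snap(n);P=cloud(s);k=(P[...,2]>.052)&(P[...,2]<.068)&(np.hypot(P[...,0]-g[0],P[...,1]-g[1])<.06)
    if k.sum()>30:
        c,rr=cv2.minEnclosingCircle((P[k][:,:2]*1000).astype(np.float32));print(n,k.sum(),np.round(c,1),round(rr,1),P[k][:,2].mean().round(4))
        if n=='wrist' or 'c0' not in dir(): c0=c
plan((c0[0]/1000,c0[1]/1000,float(sys.argv[4]) if len(sys.argv)>4 else .042,float(sys.argv[3])))
E
python3 cap.py .6594 -.1078 0
```

```text
t: 30.05
ee_pos: [0.577, -0.2489, 0.2032]
ee_rot: [0.982, -0.188, -0.002, -0.001]
ft_force: [-0.7, 0.1, 0.6]
opening: 1.004
gripper_force: 0.0
t: 30.55
ee_pos: [0.6582, -0.1058, 0.2038]
ee_rot: [1.0, 0.001, -0.001, 0.0]
ft_force: [-0.8, -0.5, -0.2]
opening: 0.997
gripper_force: 0.0
wrist 1368 [ 663.6 -106.2] 22.6 0.0597
top 132 [ 659.8 -108.2] 22.6 0.0595
now [ 656.9 -108.2  204.1] -0.0
  [0.007,-0.002,0.162,-0.000] rows>=3.2
```

```bash
python3 shift.py '[[0.004,-0.001,0.04,0,1],[0.004,-0.001,0.08,0,1],[0.004,-0.001,0.12,0,1],[0.004,-0.001,0.15,0,1],[0.004,-0.001,0.162,0,1]]'
python3 shift.py '[[0,0,0,0,1],[0,0,0,0,0],[0,0,0,0,0],[0,0,0,0,0],[0,0,0,0,0]]'
python3 shift.py '[[0,0,0,0,0],[0,0,-0.02,0,0],[0,0,-0.07,0,0],[0,0,-0.12,0,0],[0,0,-0.16,0,0]]'
python3 - <<'E'
from h import *
O=np.array([.5365,.1522]);a=np.radians(84.1);ex=np.array([np.cos(a),np.sin(a)]);ey=np.array([-ex[1],ex[0]])
for n,x,y in(('A',32,38),('B',32,-38),('C',-37,38),('D',-37,-38)): print(n,(O+ex*x/1000+ey*y/1000).round(4))
t=O+ex*.032-ey*.038;plan((t[0],t[1],.2,129),(t[0],t[1],.068,129))
E
```

```text
t: 31.15
ee_pos: [0.6581, -0.1078, 0.0394]
ee_rot: [1.0, -0.001, -0.004, -0.0]
ft_force: [-0.1, 0.5, -0.4]
opening: 0.994
gripper_force: 0.0
t: 31.65
ee_pos: [0.6635, -0.1064, 0.0457]
ee_rot: [1.0, 0.001, 0.002, 0.001]
ft_force: [-0.1, -1.4, 6.0]
opening: 0.488
gripper_force: 60.0
t: 32.15
ee_pos: [0.6625, -0.1056, 0.2067]
ee_rot: [1.0, 0.001, 0.001, 0.0]
ft_force: [1.9, -0.2, -2.2]
opening: 0.485
gripper_force: 61.8
A [0.502  0.1879]
B [0.5776 0.1801]
C [0.4949 0.1193]
D [0.5705 0.1115]
now [ 662.5 -105.6  206.7] 0.1
  [-0.021,-0.071,0.002,-0.563] rows>=3.8
  [0.020,-0.072,0.002,-0.563] rows>=3.8
  [0.055,-0.050,0.002,-0.563] rows>=3.8
  [0.073,-0.013,0.002,-0.563] rows>=3.8
  [0.000,0.000,0.132,-0.000] rows>=2.6
```

```bash
python3 shift.py '[[-0.021,-0.071,0,-0.563,0],[-0.021,-0.071,0,-0.563,0],[-0.021,-0.071,0,-0.563,0],[-0.021,-0.071,0,-0.563,0],[-0.021,-0.071,0,-0.563,0]]'
python3 shift.py '[[0.02,-0.072,0,-0.563,0],[0.02,-0.072,0,-0.563,0],[0.02,-0.072,0,-0.563,0],[0.02,-0.072,0,-0.563,0],[0.02,-0.072,0,-0.563,0]]'
python3 shift.py '[[0.055,-0.05,0,-0.563,0],[0.055,-0.05,0,-0.563,0],[0.055,-0.05,0,-0.563,0],[0.055,-0.05,0,-0.563,0],[0.055,-0.05,0,-0.563,0]]'
python3 shift.py '[[0.073,-0.013,0,-0.563,0],[0.073,-0.013,0,-0.563,0],[0.073,-0.013,0,-0.563,0],[0.073,-0.013,0,-0.563,0],[0.073,-0.013,0,-0.563,0]]'
python3 shift.py '[[0,0,0,0,0]]'
python3 - <<'E'
from h import *
plan((.5776,.1801,.073,129))
E
```

```text
t: 32.65
ee_pos: [0.6405, -0.0341, 0.2038]
ee_rot: [0.96, 0.279, 0.0, 0.0]
ft_force: [0.2, -0.5, -2.3]
opening: 0.488
gripper_force: 62.0
t: 33.15
ee_pos: [0.6191, 0.0371, 0.2034]
ee_rot: [0.846, 0.533, 0.0, 0.0]
ft_force: [0.4, -0.2, -2.1]
opening: 0.489
gripper_force: 62.2
t: 33.65
ee_pos: [0.5978, 0.108, 0.2033]
ee_rot: [0.665, 0.747, 0.0, 0.0]
ft_force: [-0.7, 0.7, -2.3]
opening: 0.487
gripper_force: 62.3
t: 34.15
ee_pos: [0.5763, 0.1788, 0.2031]
ee_rot: [0.432, 0.902, -0.0, -0.0]
ft_force: [-0.2, -0.3, -2.6]
opening: 0.487
gripper_force: 62.2
t: 34.25
ee_pos: [0.5763, 0.1785, 0.2031]
ee_rot: [0.433, 0.901, 0.0, -0.0]
ft_force: [-0.0, -1.1, -2.4]
opening: 0.486
gripper_force: 62.2
now [576.3 178.5 203.1] 128.7
  [0.000,0.002,0.130,-0.005] rows>=2.6
```

```bash
python3 shift.py '[[0,0.002,0.04,0,0],[0,0.002,0.08,0,0],[0,0.002,0.11,0,0],[0,0.002,0.122,0,0],[0,0.002,0.122,0,0]]'
python3 shift.py '[[0,0,0.004,0,0],[0,0,0.007,0,0],[0,0,0.009,0,0],[0,0,0.009,0,0]]'
python3 shift.py '[[0,0,0,0,0.55],[0,0,0,0,0.62],[0,0,0,0,0.68],[0,0,0,0,0.7],[0,0,0,0,0.7]]'
python3 shift.py '[[0,0,-0.03,0,0.7],[0,0,-0.07,0,0.7],[0,0,-0.11,0,0.7],[0,0,-0.14,0,0.7],[0,0,-0.14,0,0.7]]'
python3 pots.py | grep cap
python3 - <<'E'
from h import *
plan((.4262,-.1143,.2,39))
E
```

```text
t: 34.75
ee_pos: [0.5765, 0.1795, 0.0793]
ee_rot: [0.431, 0.902, -0.001, -0.002]
ft_force: [-0.0, -0.4, -1.9]
opening: 0.489
gripper_force: 62.3
t: 35.15
ee_pos: [0.5781, 0.1803, 0.0728]
ee_rot: [0.43, 0.903, 0.0, 0.0]
ft_force: [0.5, -0.1, -3.2]
opening: 0.486
gripper_force: 62.3
t: 35.65
ee_pos: [0.5779, 0.1802, 0.0723]
ee_rot: [0.43, 0.903, 0.0, 0.0]
ft_force: [-0.4, 1.2, 1.0]
opening: 0.702
gripper_force: 0.0
t: 36.15
ee_pos: [0.5811, 0.181, 0.2177]
ee_rot: [0.43, 0.903, 0.003, 0.004]
ft_force: [1.5, -0.2, 1.2]
opening: 0.701
gripper_force: 0.0
cap [339, 150, 48, 6, 164] c [ 725.8 -178.7] sz [141.3  14.1] ang 84.3 z 61.7 mean [ 722.1 -195. ]
cap [377, 184, 15, 15, 182] c [ 603.3 -239.8] sz [42.7 42.3] ang 87.2 z 59.2 mean [ 603.8 -239.9]
cap [305, 195, 6, 34, 98] c [544.8 -13.2] sz [13.2 99. ] ang 84.8 z 51.9 mean [533.5 -12.5]
cap [379, 216, 16, 15, 177] c [ 506.4 -245.2] sz [41.7 42.2] ang 45.7 z 59.2 mean [ 506.9 -245.1]
cap [336, 245, 15, 14, 165] c [ 425.6 -114.9] sz [42.3 38.1] ang 89.3 z 59.5 mean [ 426.4 -114.4]
now [579.5 180.6 215. ] 129.1
  [-0.044,-0.102,0.005,0.524] rows>=3.5
  [-0.089,-0.066,0.005,0.524] rows>=3.5
  [-0.110,-0.013,0.005,0.524] rows>=3.5
```

```bash
python3 shift.py '[[-0.044,-0.102,0,0.524,1],[-0.044,-0.102,0,0.524,1],[-0.044,-0.102,0,0.524,1],[-0.044,-0.102,0,0.524,1],[-0.044,-0.102,0,0.524,1]]'
python3 shift.py '[[-0.089,-0.066,0,0.524,1],[-0.089,-0.066,0,0.524,1],[-0.089,-0.066,0,0.524,1],[-0.089,-0.066,0,0.524,1],[-0.089,-0.066,0,0.524,1]]'
python3 shift.py '[[-0.11,-0.013,0,0.524,1],[-0.11,-0.013,0,0.524,1],[-0.11,-0.013,0,0.524,1],[-0.11,-0.013,0,0.524,1],[-0.11,-0.013,0,0.524,1]]'
python3 shift.py '[[0,0,0,0,1],[0,0,0,0,1]]'
python3 cap.py .426 -.1145 39
```

```text
t: 36.7
ee_pos: [0.525, 0.081, 0.2107]
ee_rot: [0.65, 0.76, -0.001, -0.001]
ft_force: [0.2, -0.1, 0.4]
opening: 1.0
gripper_force: 0.0
t: 37.2
ee_pos: [0.4746, -0.0167, 0.2113]
ee_rot: [0.824, 0.567, -0.001, -0.001]
ft_force: [-0.8, 0.8, 0.0]
opening: 0.999
gripper_force: 0.0
t: 37.7
ee_pos: [0.4235, -0.1146, 0.2116]
ee_rot: [0.942, 0.335, -0.0, -0.0]
ft_force: [0.2, 0.4, 0.7]
opening: 1.004
gripper_force: 0.0
t: 37.9
ee_pos: [0.4239, -0.114, 0.2118]
ee_rot: [0.942, 0.336, -0.0, -0.0]
ft_force: [0.4, 0.9, -1.1]
opening: 1.001
gripper_force: 0.0
wrist 1294 [ 428.7 -112.6] 22.5 0.0597
now [ 423.9 -114.1  212. ] 39.2
  [0.005,0.002,0.170,0.003] rows>=3.4
```

```bash
python3 shift.py '[[0.004,0.001,0.04,0,1],[0.004,0.001,0.08,0,1],[0.004,0.001,0.12,0,1],[0.004,0.001,0.15,0,1],[0.004,0.001,0.168,0,1]]'
python3 shift.py '[[0,0,0,0,1],[0,0,0,0,0],[0,0,0,0,0],[0,0,0,0,0],[0,0,0,0,0]]'
python3 shift.py '[[0,0,0,0,0],[0,0,-0.02,0,0],[0,0,-0.07,0,0],[0,0,-0.12,0,0],[0,0,-0.165,0,0]]'
python3 - <<'E'
from h import *
plan((.502,.1879,.2,39))
E
```

```text
t: 38.5
ee_pos: [0.4262, -0.112, 0.0419]
ee_rot: [0.942, 0.335, -0.001, -0.001]
ft_force: [-0.1, -0.8, 0.7]
opening: 0.999
gripper_force: 0.0
t: 39.0
ee_pos: [0.4286, -0.1133, 0.0458]
ee_rot: [0.943, 0.334, 0.001, 0.001]
ft_force: [-0.7, 0.1, 6.0]
opening: 0.489
gripper_force: 59.7
t: 39.5
ee_pos: [0.4272, -0.1128, 0.2121]
ee_rot: [0.943, 0.334, 0.001, 0.001]
ft_force: [1.7, -0.2, -2.5]
opening: 0.485
gripper_force: 61.6
now [ 427.2 -112.8  212.1] 39.0
  [0.124,-0.093,0.006,0.000] rows>=3.1
  [0.124,-0.093,0.006,0.000] rows>=3.1
```

```bash
python3 shift.py '[[0.124,-0.093,0.004,0,0],[0.124,-0.093,0.004,0,0],[0.124,-0.093,0.004,0,0],[0.124,-0.093,0.004,0,0]]'
python3 shift.py '[[0.124,-0.093,0.004,0,0],[0.124,-0.093,0.004,0,0],[0.124,-0.093,0.004,0,0],[0.124,-0.093,0.004,0,0],[0.124,-0.093,0.004,0,0]]'
python3 - <<'E'
from h import *
plan((.502,.1879,.073,39))
E
```

```text
t: 39.9
ee_pos: [0.4661, 0.0423, 0.2062]
ee_rot: [0.942, 0.336, 0.002, -0.001]
ft_force: [-1.2, -1.6, -1.8]
opening: 0.486
gripper_force: 61.7
t: 40.4
ee_pos: [0.5029, 0.1887, 0.2012]
ee_rot: [0.942, 0.335, -0.0, 0.0]
ft_force: [-0.3, -1.0, -1.9]
opening: 0.487
gripper_force: 61.8
now [502.9 188.7 201.2] 39.2
  [-0.001,0.000,0.128,0.003] rows>=2.6
```

```bash
python3 shift.py '[[-0.001,0,0.04,0,0],[-0.001,0,0.08,0,0],[-0.001,0,0.11,0,0],[-0.001,0,0.12,0,0],[-0.001,0,0.12,0,0]]'
python3 shift.py '[[0,0,0.004,0,0],[0,0,0.007,0,0],[0,0,0.009,0,0],[0,0,0.009,0,0]]'
python3 shift.py '[[0,0,0,0,0.55],[0,0,0,0,0.62],[0,0,0,0,0.68],[0,0,0,0,0.7],[0,0,0,0,0.7]]'
python3 shift.py '[[0,0,-0.03,0,0.7],[0,0,-0.07,0,0.7],[0,0,-0.11,0,0.7],[0,0,-0.13,0,0.7],[0,0,-0.13,0,0.7]]'
python3 pots.py | grep cap
python3 - <<'E'
from h import *
plan((.6035,-.2398,.21,0))
E
```

```text
t: 40.9
ee_pos: [0.5008, 0.1853, 0.0802]
ee_rot: [0.943, 0.333, -0.002, 0.0]
ft_force: [-0.4, -0.6, -1.7]
opening: 0.484
gripper_force: 61.8
t: 41.3
ee_pos: [0.5026, 0.1872, 0.0727]
ee_rot: [0.943, 0.334, 0.001, 0.0]
ft_force: [-0.8, 0.4, -2.0]
opening: 0.488
gripper_force: 61.8
t: 41.8
ee_pos: [0.5023, 0.1872, 0.0722]
ee_rot: [0.943, 0.334, 0.0, -0.0]
ft_force: [-0.4, -0.4, -0.4]
opening: 0.701
gripper_force: 0.0
t: 42.3
ee_pos: [0.5047, 0.1878, 0.2058]
ee_rot: [0.943, 0.334, 0.004, 0.0]
ft_force: [0.4, -0.4, -0.2]
opening: 0.699
gripper_force: 0.0
cap [335, 150, 52, 6, 163] c [ 726.6 -172.5] sz [152.5  13.9] ang 84.7 z 61.9 mean [ 722.2 -193.3]
cap [377, 184, 15, 15, 178] c [ 603.5 -239.7] sz [42.7 41.9] ang 85.1 z 59.3 mean [ 604.2 -239.6]
cap [305, 205, 6, 24, 75] c [529.7 -12.2] sz [12.9 69. ] ang 83.8 z 52.6 mean [524.4 -11.9]
cap [379, 216, 16, 15, 179] c [ 506.7 -245.6] sz [41.6 43.1] ang 42.2 z 59.1 mean [ 506.8 -245.2]
now [503.2 187.4 203.6] 39.0
  [-0.096,0.198,-0.003,0.340] rows>=4.4
  [-0.024,0.218,-0.003,0.340] rows>=4.4
```

```bash
python3 - <<'E'
from h import *
plan((.6038,-.2398,.21,39))
E
true
```

```text
now [503.2 187.4 203.6] 39.0
  [-0.095,0.198,-0.003,0.000] rows>=4.4
  [-0.095,0.198,-0.003,0.000] rows>=4.4
```

```bash
python3 shift.py '[[-0.095,0.198,-0.003,0,1],[-0.095,0.198,-0.003,0,1],[-0.095,0.198,-0.003,0,1],[-0.095,0.198,-0.003,0,1],[-0.095,0.198,-0.003,0,1]]'
python3 shift.py '[[-0.095,0.198,-0.003,0,1],[-0.095,0.198,-0.003,0,1],[-0.095,0.198,-0.003,0,1],[-0.095,0.198,-0.003,0,1],[-0.095,0.198,-0.003,0,1]]'
python3 shift.py '[[0,0,0,0,1],[0,0,0,0,1]]'
python3 cap.py .604 -.2398 39
```

```text
t: 42.85
ee_pos: [0.5528, -0.0306, 0.2029]
ee_rot: [0.943, 0.332, -0.002, 0.0]
ft_force: [0.5, 0.4, 0.5]
opening: 1.001
gripper_force: 0.0
t: 43.35
ee_pos: [0.6037, -0.2447, 0.2054]
ee_rot: [0.943, 0.332, -0.001, -0.0]
ft_force: [0.3, -0.6, -0.2]
opening: 1.003
gripper_force: 0.0
t: 43.55
ee_pos: [0.6026, -0.2394, 0.2061]
ee_rot: [0.943, 0.333, -0.001, -0.002]
ft_force: [-1.3, -0.3, -0.4]
opening: 0.998
gripper_force: 0.0
wrist 1343 [ 608. -238.] 22.8 0.0597
top 47 [ 611.2 -233.3] 18.9 0.059
now [ 602.9 -238.2  207.1] 39.1
  [0.004,0.003,0.165,0.001] rows>=3.3
```

```bash
python3 shift.py '[[0.002,0.002,0.04,0,1],[0.002,0.002,0.08,0,1],[0.002,0.002,0.12,0,1],[0.002,0.002,0.15,0,1],[0.002,0.002,0.163,0,1]]'
python3 shift.py '[[0,0,0,0,1],[0,0,0,0,0],[0,0,0,0,0],[0,0,0,0,0],[0,0,0,0,0]]'
python3 shift.py '[[0,0,0,0,0],[0,0,-0.02,0,0],[0,0,-0.07,0,0],[0,0,-0.12,0,0],[0,0,-0.165,0,0]]'
python3 - <<'E'
from h import *
plan((.5705,.1115,.205,39))
E
```

```text
t: 44.15
ee_pos: [0.6041, -0.2373, 0.042]
ee_rot: [0.942, 0.335, -0.002, -0.002]
ft_force: [-1.5, -0.0, 0.4]
opening: 1.0
gripper_force: 0.0
t: 44.65
ee_pos: [0.6078, -0.2408, 0.0476]
ee_rot: [0.943, 0.334, 0.001, 0.001]
ft_force: [-1.0, 1.5, 6.7]
opening: 0.489
gripper_force: 59.8
t: 45.15
ee_pos: [0.6067, -0.2407, 0.2132]
ee_rot: [0.943, 0.334, 0.001, 0.001]
ft_force: [1.5, -0.6, -1.9]
opening: 0.483
gripper_force: 61.3
now [ 606.7 -240.7  213.2] 39.0
  [0.097,-0.148,0.004,-0.000] rows>=3.5
  [0.097,-0.148,0.004,-0.000] rows>=3.5
```

```bash
python3 shift.py '[[0.097,-0.148,0.004,0,0],[0.097,-0.148,0.004,0,0],[0.097,-0.148,0.004,0,0],[0.097,-0.148,0.004,0,0]]'
python3 shift.py '[[0.097,-0.148,0.004,0,0],[0.097,-0.148,0.004,0,0],[0.097,-0.148,0.004,0,0],[0.097,-0.148,0.004,0,0],[0.097,-0.148,0.004,0,0]]'
python3 shift.py '[[0,0,0,0,0]]'
python3 - <<'E'
from h import *
plan((.5705,.1115,.074,39))
s=snap('wrist','w5.png')
E
```

```text
t: 45.55
ee_pos: [0.5876, -0.0609, 0.2071]
ee_rot: [0.942, 0.334, 0.0, -0.001]
ft_force: [0.3, -0.5, -1.7]
opening: 0.485
gripper_force: 61.5
t: 46.05
ee_pos: [0.5703, 0.1155, 0.2028]
ee_rot: [0.942, 0.336, 0.001, -0.001]
ft_force: [0.2, -0.8, -0.8]
opening: 0.486
gripper_force: 61.5
t: 46.15
ee_pos: [0.571, 0.112, 0.2027]
ee_rot: [0.942, 0.335, 0.0, 0.0]
ft_force: [0.1, -0.5, -2.6]
opening: 0.482
gripper_force: 61.5
now [571.  112.  202.7] 39.1
  [-0.001,0.000,0.129,0.002] rows>=2.6
```

View pics/w5.png

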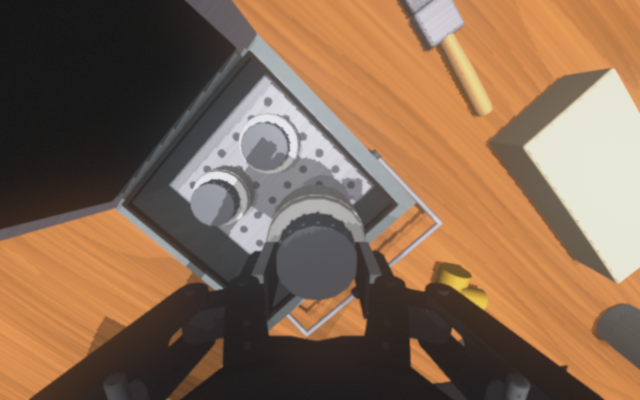

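```bash
python3 shift.py '[[-0.001,0,0.04,0,0],[-0.001,0,0.08,0,0],[-0.001,0,0.11,0,0],[-0.001,0,0.12,0,0],[-0.001,0,0.12,0,0]]'
python3 shift.py '[[0,0,0.004,0,0],[0,0,0.007,0,0],[0,0,0.009,0,0],[0,0,0.009,0,0]]'
python3 shift.py '[[0,0,0,0,0.55],[0,0,0,0,0.62],[0,0,0,0,0.68],[0,0,0,0,0.7],[0,0,0,0,0.7]]'
python3 shift.py '[[0,0,-0.03,0,0.7],[0,0,-0.07,0,0.7],[0,0,-0.11,0,0.7],[0,0,-0.13,0,0.7],[0,0,-0.13,0,0.7]]'
python3 pots.py | grep cap
python3 - <<'E'
from h import *
plan((.508,-.2452,.205,70))
E
```

```text
t: 46.7
ee_pos: [0.5696, 0.1095, 0.0809]
ee_rot: [0.943, 0.333, -0.002, -0.0]
ft_force: [-0.4, -0.2, -1.0]
opening: 0.484
gripper_force: 61.5
t: 47.1
ee_pos: [0.5707, 0.1111, 0.0738]
ee_rot: [0.943, 0.334, 0.001, 0.0]
ft_force: [0.1, -0.4, -0.9]
opening: 0.486
gripper_force: 61.5
t: 47.6
ee_pos: [0.5704, 0.111, 0.0732]
ee_rot: [0.943, 0.334, 0.0, 0.0]
ft_force: [0.4, 0.7, -0.1]
opening: 0.699
gripper_force: 0.0
t: 48.1
ee_pos: [0.5729, 0.1113, 0.2071]
ee_rot: [0.943, 0.334, 0.004, 0.001]
ft_force: [0.2, 0.1, -0.0]
opening: 0.7
gripper_force: 0.0
cap [332, 150, 55, 6, 171] c [ 727.1 -168.3] sz [161.6  14.3] ang 84.3 z 62.1 mean [ 722.2 -192. ]
cap [300, 206, 10, 52, 130] c [485.4  -6.3] sz [ 14.1 152.9] ang 81.5 z 51.4 mean [494.6  -8.1]
cap [379, 216, 16, 15, 179] c [ 506.5 -245.4] sz [42.4 42.8] ang 49.8 z 59.5 mean [ 506.7 -245.1]
now [571.4 111.2 204.8] 39.0
  [-0.137,0.119,-0.000,-0.270] rows>=3.6
  [-0.163,0.078,-0.000,-0.270] rows>=3.6
```

```bash
python3 shift.py '[[-0.137,0.119,0,-0.27,1],[-0.137,0.119,0,-0.27,1],[-0.137,0.119,0,-0.27,1],[-0.137,0.119,0,-0.27,1],[-0.137,0.119,0,-0.27,1]]'
python3 shift.py '[[-0.163,0.078,0,-0.27,1],[-0.163,0.078,0,-0.27,1],[-0.163,0.078,0,-0.27,1],[-0.163,0.078,0,-0.27,1],[-0.163,0.078,0,-0.27,1]]'
python3 shift.py '[[0,0,0,0,1],[0,0,0,0,1]]'
python3 cap.py .507 -.245 70
```

```text
t: 48.65
ee_pos: [0.5366, -0.0715, 0.201]
ee_rot: [0.89, 0.456, -0.002, -0.001]
ft_force: [0.7, 0.5, -0.5]
opening: 1.004
gripper_force: 0.0
t: 49.15
ee_pos: [0.5065, -0.2492, 0.2013]
ee_rot: [0.821, 0.571, -0.001, -0.0]
ft_force: [1.5, 0.6, -0.8]
opening: 0.999
gripper_force: 0.0
t: 49.35
ee_pos: [0.5072, -0.244, 0.202]
ee_rot: [0.819, 0.573, -0.0, -0.001]
ft_force: [-0.1, 0.2, 0.7]
opening: 1.004
gripper_force: 0.0
wrist 1364 [ 511.5 -243.1] 22.5 0.0598
top 151 [ 507.2 -244.7] 21.7 0.0593
now [ 507.6 -243.9  202.6] 70.1
  [0.002,0.003,0.161,0.001] rows>=3.2
```

```bash
python3 shift.py '[[0.001,0.002,0.04,0,1],[0.001,0.002,0.08,0,1],[0.001,0.002,0.12,0,1],[0.001,0.002,0.15,0,1],[0.001,0.002,0.16,0,1]]'
python3 shift.py '[[0,0,0,0,1],[0,0,0,0,0],[0,0,0,0,0],[0,0,0,0,0],[0,0,0,0,0]]'
python3 shift.py '[[0,0,0,0,0],[0,0,-0.02,0,0],[0,0,-0.07,0,0],[0,0,-0.12,0,0],[0,0,-0.165,0,0]]'
python3 - <<'E'
from h import *
plan((.4949,.1193,.205,129))
E
```

```text
t: 49.95
ee_pos: [0.5078, -0.2428, 0.0401]
ee_rot: [0.819, 0.574, -0.001, -0.003]
ft_force: [-0.5, 0.6, 0.4]
opening: 1.001
gripper_force: 0.0
t: 50.45
ee_pos: [0.5106, -0.2459, 0.0452]
ee_rot: [0.819, 0.573, 0.001, 0.001]
ft_force: [-1.1, 1.5, 6.0]
opening: 0.488
gripper_force: 59.8
t: 50.95
ee_pos: [0.5096, -0.2455, 0.211]
ee_rot: [0.819, 0.573, 0.0, 0.001]
ft_force: [0.6, -0.0, -1.6]
opening: 0.489
gripper_force: 61.7
now [ 509.6 -245.5  211. ] 69.9
  [0.169,-0.070,0.003,-0.515] rows>=3.7
  [0.181,0.023,0.003,-0.515] rows>=3.7
```

```bash
python3 shift.py '[[0.169,-0.07,0.003,-0.515,0],[0.169,-0.07,0.003,-0.515,0],[0.169,-0.07,0.003,-0.515,0],[0.169,-0.07,0.003,-0.515,0],[0.169,-0.07,0.003,-0.515,0]]'
python3 shift.py '[[0.181,0.023,0.003,-0.515,0],[0.181,0.023,0.003,-0.515,0],[0.181,0.023,0.003,-0.515,0],[0.181,0.023,0.003,-0.515,0],[0.181,0.023,0.003,-0.515,0]]'
python3 shift.py '[[0,0,0,0,0]]'
python3 - <<'E'
from h import *
plan((.4949,.1193,.073,129))
E
```

```text
t: 51.45
ee_pos: [0.5005, -0.0586, 0.2057]
ee_rot: [0.644, 0.765, 0.001, -0.001]
ft_force: [0.2, -0.3, -2.9]
opening: 0.49
gripper_force: 61.8
t: 51.95
ee_pos: [0.4949, 0.1228, 0.2026]
ee_rot: [0.429, 0.903, 0.001, 0.0]
ft_force: [0.1, -0.3, -1.6]
opening: 0.483
gripper_force: 61.8
t: 52.05
ee_pos: [0.495, 0.1195, 0.2024]
ee_rot: [0.431, 0.903, -0.0, 0.001]
ft_force: [-0.0, -0.9, -2.7]
opening: 0.486
gripper_force: 61.8
now [495.  119.5 202.4] 129.0
  [-0.000,-0.000,0.129,-0.000] rows>=2.6
```

```bash
python3 shift.py '[[0,0,0.04,0,0],[0,0,0.08,0,0],[0,0,0.11,0,0],[0,0,0.121,0,0],[0,0,0.121,0,0]]'
python3 shift.py '[[0,0,0.004,0,0],[0,0,0.007,0,0],[0,0,0.01,0,0],[0,0,0.01,0,0]]'
python3 shift.py '[[0,0,0,0,0.55],[0,0,0,0,0.62],[0,0,0,0,0.68],[0,0,0,0,0.7],[0,0,0,0,0.7]]'
python3 shift.py '[[0,0,-0.03,0,0.7],[0,0,-0.07,0,0.7],[0,0,-0.11,0,0.7],[0,0,-0.15,0,0.7],[0,0,-0.19,0,0.7]]'
python3 - <<'E'
from h import *
snap('wrist','w6.png')
p,y=pose();print(p,np.degrees(y))
E
```

```text
t: 52.55
ee_pos: [0.4941, 0.118, 0.08]
ee_rot: [0.432, 0.902, -0.001, -0.001]
ft_force: [-0.1, 0.1, -1.8]
opening: 0.488
gripper_force: 61.8
t: 52.95
ee_pos: [0.4952, 0.1197, 0.0716]
ee_rot: [0.431, 0.902, 0.0, 0.0]
ft_force: [-0.7, -0.3, -2.3]
opening: 0.484
gripper_force: 61.8
t: 53.45
ee_pos: [0.495, 0.1197, 0.0712]
ee_rot: [0.431, 0.902, 0.0, 0.0]
ft_force: [-0.5, -0.4, 0.1]
opening: 0.702
gripper_force: 0.0
t: 53.95
ee_pos: [0.4945, 0.1196, 0.2627]
ee_rot: [0.431, 0.902, -0.0, -0.0]
ft_force: [0.7, -0.0, -0.1]
opening: 0.698
gripper_force: 0.0
[0.49853149 0.12027376 0.26980528] 128.96733792063574
```

View pics/w6.png

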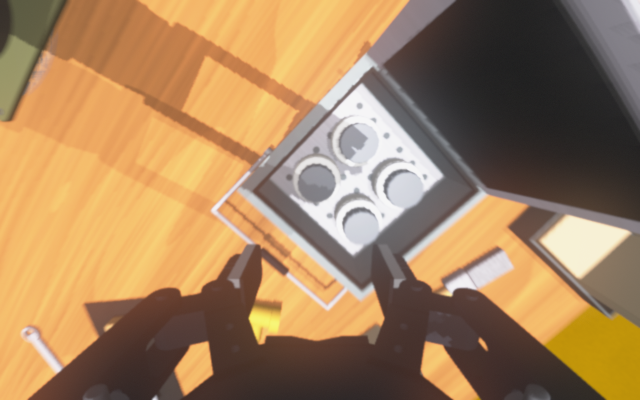

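```bash
cat >> h.py <<'E'
O=np.array([.5365,.1522]);A=np.radians(84.1);EX=np.array([np.cos(A),np.sin(A)]);EY=np.array([-EX[1],EX[0]])
def bx(x,y,z,yaw=84.1):
    q=O+EX*x/1000+EY*y/1000;return (q[0],q[1],z/1000,yaw)
def tb():
    p,y=pose();b=p[:2]-O;return (np.array([b@EX,b@EY,p[2]])*1000).round(1),np.degrees(y).round(1)
E
python3 shift.py '[[0,0,-0.02,0,0],[0,0,-0.05,0,0],[0,0,-0.08,0,0],[0,0,-0.08,0,0]]'
python3 - <<'E'
from h import *
plan(bx(-40,0,345),bx(170,0,345),bx(170,0,271))
E
```

```text
t: 54.4
ee_pos: [0.4973, 0.12, 0.3454]
ee_rot: [0.431, 0.902, 0.002, 0.004]
ft_force: [0.0, -0.1, 0.1]
opening: 0.021
gripper_force: 0.0
now [497.3 120.  345.4] 129.0
  [-0.014,0.011,0.000,0.392] rows>=2.6
  [-0.009,0.016,0.000,0.392] rows>=2.6
  [0.210,-0.000,-0.000,-0.000] rows>=4.2
  [0.000,0.000,0.074,-0.000] rows>=1.5
```

```bash
python3 shift.py '[[-0.014,0.011,0,0.392,0],[-0.014,0.011,0,0.392,0],[-0.014,0.011,0,0.392,0],[-0.014,0.011,0,0.392,0]]'
python3 shift.py '[[-0.009,0.016,-0.01,0.392,0],[-0.009,0.016,-0.01,0.392,0],[-0.009,0.016,-0.01,0.392,0],[-0.009,0.016,-0.01,0.392,0]]'
python3 shift.py '[[0.04,0,0,0,0],[0.08,0,0,0,0],[0.13,0,0,0,0],[0.18,0,0,0,0],[0.21,0,0,0,0]]'
python3 shift.py '[[0,0,0,0,0],[0,0,0,0,0]]'
python3 - <<'E'
from h import *
print(tb());plan(bx(170,0,271))
E
```

```text
t: 54.8
ee_pos: [0.5119, 0.1156, 0.3399]
ee_rot: [0.598, 0.801, -0.001, -0.001]
ft_force: [0.5, -0.2, -0.4]
opening: 0.001
gripper_force: 0.0
t: 55.2
ee_pos: [0.5299, 0.1115, 0.3504]
ee_rot: [0.742, 0.67, -0.0, -0.0]
ft_force: [0.1, -0.1, -0.6]
opening: -0.001
gripper_force: 0.0
t: 55.7
ee_pos: [0.5516, 0.324, 0.3502]
ee_rot: [0.741, 0.672, 0.0, -0.001]
ft_force: [-0.1, -0.0, -1.1]
opening: 0.002
gripper_force: 0.0
t: 55.9
ee_pos: [0.5515, 0.3208, 0.3501]
ee_rot: [0.741, 0.671, -0.001, 0.0]
ft_force: [0.1, -0.4, 0.4]
opening: 0.0
gripper_force: 0.0
(array([169.2,   2.5, 350.1]), np.float64(84.3))
now [551.5 320.8 350.1] 84.3
  [0.001,0.002,0.079,0.003] rows>=1.6
```

```bash
python3 shift.py '[[0,0.002,0.03,0,0],[0,0.002,0.06,0,0],[0,0.002,0.079,0,0],[0,0.002,0.079,0,0]]'
python3 shift.py '[[-0.015,0,0,0,0],[-0.028,0,0,0,0],[-0.038,0,0,0,0],[-0.048,0,0,0,0],[-0.058,0,0,0,0]]'
python3 shift.py '[[-0.009,0,0,0,0],[-0.018,0,0.001,0,0],[-0.027,0,0.002,0,0],[-0.036,0,0.003,0,0],[-0.045,0,0.005,0,0]]'
python3 - <<'E'
from h import *
print(tb());snap('scene','s4.png')
E
python3 lid.py | tail -2
```

```text
t: 56.3
ee_pos: [0.5519, 0.3174, 0.2688]
ee_rot: [0.743, 0.669, -0.004, -0.001]
ft_force: [-0.4, -0.8, 0.8]
opening: -0.0
gripper_force: 0.0
t: 56.8
ee_pos: [0.5486, 0.2621, 0.2736]
ee_rot: [0.743, 0.669, 0.002, 0.0]
ft_force: [0.9, 2.5, 1.7]
opening: 0.003
gripper_force: 1.3
t: 57.3
ee_pos: [0.5433, 0.217, 0.2668]
ee_rot: [0.743, 0.669, -0.0, 0.0]
ft_force: [2.0, 1.9, 1.0]
opening: 0.001
gripper_force: 1.1
(array([ 6.520e+01, -1.000e-01,  2.668e+02]), np.float64(84.1))
hi 1071 theta -1.068 Xrange -0.102 0.099 zmax 0.702
lo 343 theta -0.608 Xrange -0.102 0.095 zmax 0.299
```

View pics/s4.png

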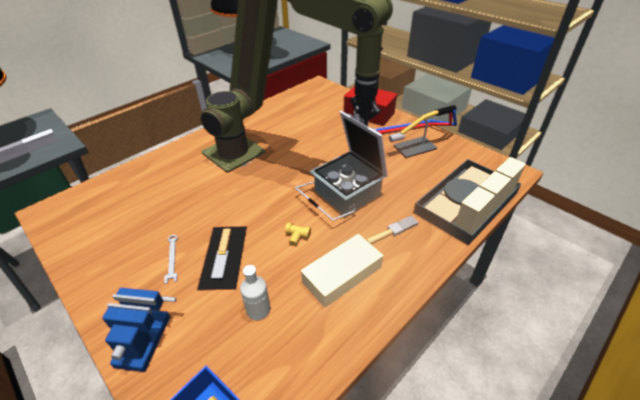

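```bash
python3 shift.py '[[-0.009,0,0.002,0,0],[-0.018,0,0.005,0,0],[-0.027,0,0.009,0,0],[-0.036,0,0.014,0,0],[-0.045,0,0.019,0,0]]'
python3 shift.py '[[-0.009,0,0.005,0,0],[-0.017,0,0.011,0,0],[-0.025,0,0.017,0,0],[-0.032,0,0.024,0,0],[-0.038,0,0.031,0,0]]'
python3 shift.py '[[-0.006,0,0.008,0,0],[-0.012,0,0.016,0,0],[-0.018,0,0.024,0,0],[-0.023,0,0.032,0,0],[-0.027,0,0.041,0,0]]'
python3 lid.py
```

```text
t: 57.9
ee_pos: [0.5382, 0.172, 0.2478]
ee_rot: [0.743, 0.669, -0.0, 0.0]
ft_force: [-1.1, 0.9, 1.7]
opening: 0.001
gripper_force: 0.9
t: 58.4
ee_pos: [0.5347, 0.1343, 0.2166]
ee_rot: [0.743, 0.669, -0.0, 0.0]
ft_force: [0.4, 0.4, 1.7]
opening: 0.004
gripper_force: 0.7
t: 58.9
ee_pos: [0.5319, 0.1078, 0.1754]
ee_rot: [0.743, 0.669, -0.0, 0.0]
ft_force: [-0.1, 0.2, 0.9]
opening: -0.0
gripper_force: 0.5
tcp box x,y,z [-44.1   0.  175.4]
hi 811 theta 1.011 Xrange -0.11 0.1 zmax 0.635
lo 247 theta 0.052 Xrange -0.102 0.099 zmax 0.192
```

Continue down to shut and press gently.

```bash
python3 shift.py '[[-0.004,0,0.01,0,0],[-0.007,0,0.02,0,0],[-0.01,0,0.031,0,0],[-0.013,0,0.041,0,0],[-0.015,0,0.05,0,0]]'
python3 shift.py '[[-0.001,0,0.006,0,0],[-0.001,0,0.011,0,0],[-0.001,0,0.014,0,0],[-0.001,0,0.017,0,0],[-0.001,0,0.02,0,0]]'
python3 shift.py '[[0,0,0,0,0],[0,0,0,0,0]]'
python3 lid.py
```

```text
t: 59.45
ee_pos: [0.5301, 0.0934, 0.1251]
ee_rot: [0.743, 0.669, -0.0, -0.0]
ft_force: [-0.3, 1.0, 0.6]
opening: -0.001
gripper_force: 0.4
t: 59.95
ee_pos: [0.5303, 0.0923, 0.1113]
ee_rot: [0.743, 0.67, 0.001, 0.001]
ft_force: [-16.7, -3.7, 58.6]
opening: 0.003
gripper_force: 29.7
t: 60.15
ee_pos: [0.5301, 0.0923, 0.1115]
ee_rot: [0.743, 0.67, 0.001, 0.001]
ft_force: [-11.2, -2.1, 38.1]
opening: -0.003
gripper_force: 19.2
tcp box x,y,z [-59.7   0.2 111.5]
hi 818 theta 0.715 Xrange -0.095 0.1 zmax 0.585
lo 416 theta -0.002 Xrange -0.102 0.099 zmax 0.122
```

```bash
python3 shift.py '[[0,0,-0.01,0,0],[0,0,-0.05,0,0],[0,0,-0.1,0,0],[-0.03,0,-0.13,0,0],[-0.06,0,-0.13,0,0]]'
python3 shift.py '[[-0.05,0,0,0,0],[-0.1,0,0,0,0],[-0.15,0,0,0,0],[-0.15,0,0,0,0],[-0.15,0,0,0,0]]'
python3 lid.py
python3 - <<'E'
from h import *
for n in('top','wrist'):
    s=snap(n,n+'7.png');P=cloud(s);B=P[...,:2]-O;X=B@EX*1000;Y=B@EY*1000;Z=P[...,2]*1000
    k=(X<-125)&(X>-185)&(abs(Y)<20)&(Z>15)&(Z<100)
    if k.sum(): print(n,k.sum(),'X',np.percentile(X[k],[5,50,95]).round(1),'Zmax',np.percentile(Z[k],[50,95]).round(1))
print(tb());plan(bx(-162,0,200,-6))
E
```

```text
t: 60.7
ee_pos: [0.5277, 0.0329, 0.2417]
ee_rot: [0.742, 0.67, 0.004, 0.004]
ft_force: [0.7, -0.4, -0.5]
opening: -0.004
gripper_force: 0.0
t: 61.2
ee_pos: [0.5082, -0.1175, 0.236]
ee_rot: [0.744, 0.668, 0.0, -0.0]
ft_force: [-0.4, 1.4, -0.3]
opening: 0.004
gripper_force: 0.0
tcp box x,y,z [-270.7    0.8  236. ]
hi 759 theta 0.012 Xrange -0.102 0.099 zmax 0.141
lo 725 theta 0.011 Xrange -0.102 0.098 zmax 0.142
top 60 X [-170.5 -164.4 -158.2] Zmax [52.  57.6]
wrist 516 X [-168.7 -162.1 -155.5] Zmax [53.  54.8]
(array([-268.8,    0.4,  236. ]), np.float64(84.1))
now [ 508.4 -115.2  236. ] 84.1
  [0.036,0.000,0.012,0.524] rows>=3.5
  [0.031,-0.018,0.012,0.524] rows>=3.5
  [0.018,-0.031,0.012,0.524] rows>=3.5
```

```bash
python3 shift.py '[[0.036,0,0.012,0.524,0.5],[0.036,0,0.012,0.524,0.5],[0.036,0,0.012,0.524,0.5],[0.036,0,0.012,0.524,0.5]]'
python3 shift.py '[[0.031,-0.018,0.012,0.524,0.5],[0.031,-0.018,0.012,0.524,0.5],[0.031,-0.018,0.012,0.524,0.5],[0.031,-0.018,0.012,0.524,0.5]]'
python3 shift.py '[[0.018,-0.031,0.012,0.524,0.5],[0.018,-0.031,0.012,0.524,0.5],[0.018,-0.031,0.012,0.524,0.5],[0.018,-0.031,0.012,0.524,0.5]]'
python3 shift.py '[[0,0,0,0,0.5]]'
python3 - <<'E'
from h import *
print(tb());plan(bx(-163.5,0,38,-5.9))
E
```

```text
t: 61.75
ee_pos: [0.5122, -0.0782, 0.224]
ee_rot: [0.891, 0.454, -0.0, -0.0]
ft_force: [-0.2, -0.2, -0.6]
opening: 0.497
gripper_force: 0.0
t: 62.15
ee_pos: [0.5157, -0.0426, 0.212]
ee_rot: [0.978, 0.207, -0.0, -0.0]
ft_force: [0.1, -0.5, -0.1]
opening: 0.501
gripper_force: 0.0
t: 62.55
ee_pos: [0.5194, -0.0069, 0.1999]
ee_rot: [0.999, -0.053, -0.0, -0.0]
ft_force: [-0.1, 0.3, 0.2]
opening: 0.498
gripper_force: 0.0
t: 62.65
ee_pos: [0.5195, -0.0074, 0.2001]
ee_rot: [0.999, -0.051, -0.0, -0.0]
ft_force: [-0.3, 0.1, 0.2]
opening: 0.494
gripper_force: 0.0
(array([-160.5,    0.5,  200.1]), np.float64(-5.9))
now [519.5  -7.4 200.1] -5.9
  [0.001,0.003,0.162,0.001] rows>=3.2
```

```bash
python3 shift.py '[[0.001,0.003,0.04,0,0.5],[0.001,0.003,0.08,0,0.5],[0.001,0.003,0.12,0,0.5],[0.001,0.003,0.15,0,0.5],[0.001,0.003,0.162,0,0.5]]'
python3 shift.py '[[0,0,0,0,0.5],[0,0,0,0,0],[0,0,0,0,0],[0,0,0,0,0],[0,0,0,0,0]]'
python3 shift.py '[[0,-0.003,-0.01,0,0],[0,-0.006,-0.019,0,0],[0,-0.011,-0.029,0,0],[0,-0.016,-0.038,0,0],[0,-0.016,-0.038,0,0]]'
python3 - <<'E'
from h import *
print(tb())
E
```

```text
t: 63.15
ee_pos: [0.5181, -0.0112, 0.0354]
ee_rot: [0.999, -0.051, -0.003, -0.0]
ft_force: [0.3, 0.4, -0.5]
opening: 0.503
gripper_force: 0.0
t: 63.65
ee_pos: [0.5219, -0.0114, 0.0396]
ee_rot: [0.999, -0.053, 0.002, -0.001]
ft_force: [1.5, 4.7, -0.5]
opening: 0.132
gripper_force: 58.5
t: 64.15
ee_pos: [0.5234, 0.004, 0.0781]
ee_rot: [0.999, -0.052, 0.002, 0.0]
ft_force: [3.9, 0.7, -2.1]
opening: 0.131
gripper_force: 58.8
(array([-148.7,   -2.2,   78.1]), np.float64(-6.0))
```

```bash
python3 shift.py '[[0,-0.003,-0.004,0,0],[0,-0.006,-0.008,0,0],[0,-0.01,-0.012,0,0],[0,-0.01,-0.012,0,0]]'
python3 shift.py '[[0,0,0,0,0.2],[0,0,0,0,0.25],[0,0,0,0,0.28],[0,0,0,0,0.28]]'
python3 shift.py '[[0,0,-0.03,0,0.28],[0,0,-0.07,0,0.28],[0,0,-0.1,0,0.28],[0,0,-0.1,0,0]]'
python3 - <<'E'
from h import *
print(tb())
for n in('top','wrist'):
    s=snap(n);P=cloud(s);B=P[...,:2]-O;X=B@EX*1000;Y=B@EY*1000;Z=P[...,2]*1000
    k=(X<-110)&(X>-185)&(abs(Y)<20)&(Z>30)&(Z<130)
    if k.sum(): print(n,k.sum(),'X',np.percentile(X[k],[5,50,95]).round(1),'Zmax',np.percentile(Z[k],[50,95]).round(1))
plan(bx(-185,0,200),bx(-185,0,92))
E
```

```text
t: 64.55
ee_pos: [0.5242, 0.0123, 0.0894]
ee_rot: [0.999, -0.052, 0.001, 0.001]
ft_force: [2.3, -2.9, 6.6]
opening: 0.133
gripper_force: 59.0
t: 64.95
ee_pos: [0.522, 0.0135, 0.0876]
ee_rot: [0.999, -0.053, -0.001, -0.0]
ft_force: [0.2, 0.6, -0.0]
opening: 0.279
gripper_force: 0.0
t: 65.35
ee_pos: [0.5259, 0.0134, 0.1923]
ee_rot: [0.999, -0.053, 0.004, -0.0]
ft_force: [0.9, 0.0, 0.3]
opening: 0.126
gripper_force: 0.0
(array([-139.1,   -3.7,  192.3]), np.float64(-6.0))
wrist 670 X [-145.4 -139.3 -133.2] Zmax [ 99.1 100.7]
now [523.   13.5 188.5] -6.0
  [-0.000,0.015,-0.004,-0.524] rows>=3.5
  [-0.008,0.013,-0.004,-0.524] rows>=3.5
  [-0.013,0.007,-0.004,-0.524] rows>=3.5
  [0.000,0.000,0.108,-0.000] rows>=2.2
```

```bash
python3 shift.py '[[0,0.015,-0.004,-0.524,0],[0,0.015,-0.004,-0.524,0],[0,0.015,-0.004,-0.524,0],[0,0.015,-0.004,-0.524,0]]'
python3 shift.py '[[-0.008,0.013,-0.004,-0.524,0],[-0.008,0.013,-0.004,-0.524,0],[-0.008,0.013,-0.004,-0.524,0],[-0.008,0.013,-0.004,-0.524,0]]'
python3 shift.py '[[-0.013,0.007,-0.004,-0.524,0],[-0.013,0.007,-0.004,-0.524,0],[-0.013,0.007,-0.004,-0.524,0],[-0.013,0.007,-0.004,-0.524,0]]'
python3 shift.py '[[0,0,0,0,0]]'
python3 - <<'E'
from h import *
print(tb());plan(bx(-185,0,83))
E
```

```text
t: 65.85
ee_pos: [0.5197, -0.0014, 0.19]
ee_rot: [0.978, 0.21, -0.002, -0.001]
ft_force: [0.0, -0.6, -0.1]
opening: -0.002
gripper_force: 0.0
t: 66.25
ee_pos: [0.5178, -0.0165, 0.194]
ee_rot: [0.89, 0.456, -0.002, -0.001]
ft_force: [0.9, -0.5, 0.0]
opening: -0.0
gripper_force: 0.0
t: 66.65
ee_pos: [0.5158, -0.0311, 0.1979]
ee_rot: [0.741, 0.671, -0.001, -0.002]
ft_force: [1.1, -0.2, 1.0]
opening: 0.0
gripper_force: 0.0
t: 66.75
ee_pos: [0.5159, -0.031, 0.1981]
ee_rot: [0.743, 0.669, -0.001, -0.002]
ft_force: [-0.4, -0.1, -0.1]
opening: -0.005
gripper_force: 0.0
(array([-184.4,    1.6,  198.1]), np.float64(84.0))
now [515.9 -31.  198.1] 84.0
  [-0.001,0.002,0.115,-0.001] rows>=2.3
```

```bash
python3 shift.py '[[0,0.002,0.04,0,0],[0,0.002,0.08,0,0],[0,0.002,0.105,0,0],[0,0.002,0.115,0,0],[0,0.002,0.115,0,0]]'
python3 shift.py '[[0.01,0,0,0,0],[0.02,0,0,0,0],[0.027,0,0,0,0],[0.032,0,-0.006,0,0],[0.036,0,-0.012,0,0]]'
python3 shift.py '[[0.007,0,-0.005,0,0],[0.013,0,-0.009,0,0],[0.02,0,-0.013,0,0],[0.026,0,-0.018,0,0],[0.032,0,-0.022,0,0]]'
python3 - <<'E'
from h import *
print(tb());s=snap('scene');cv2.imwrite('pics/s8c.png',cv2.resize(s['pixels'][110:240,260:420],None,fx=4.5,fy=4.5,interpolation=cv2.INTER_CUBIC))
E
```

```text
t: 67.25
ee_pos: [0.5177, -0.0311, 0.0831]
ee_rot: [0.743, 0.669, -0.002, -0.002]
ft_force: [-1.3, -0.6, 0.6]
opening: -0.004
gripper_force: 0.0
t: 67.75
ee_pos: [0.5242, 0.0047, 0.0985]
ee_rot: [0.743, 0.67, 0.001, 0.001]
ft_force: [-0.3, -0.9, -1.4]
opening: -0.004
gripper_force: 0.6
t: 68.25
ee_pos: [0.5265, 0.0373, 0.1195]
ee_rot: [0.743, 0.669, 0.0, -0.0]
ft_force: [-0.0, -1.4, -0.5]
opening: -0.002
gripper_force: 0.5
(array([-115.3,   -1.8,  119.5]), np.float64(84.0))
```

View pics/s8c.png

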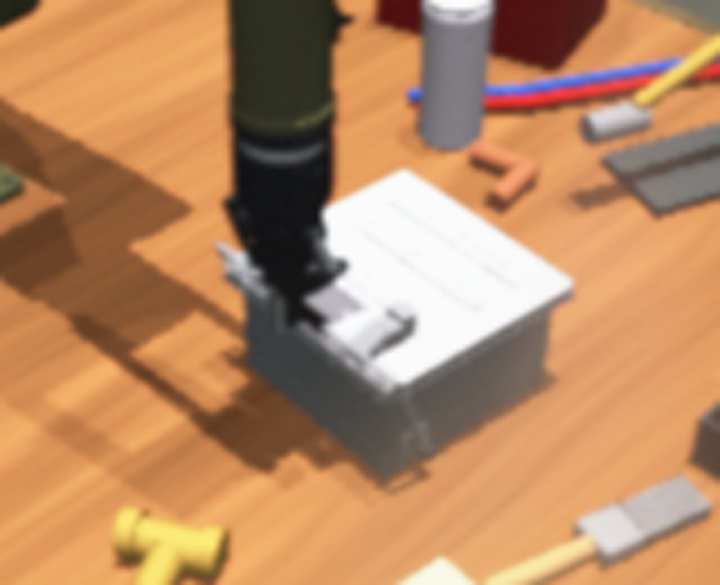

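```bash
python3 shift.py '[[0.006,0,0,0,0],[0.011,0,0,0,0],[0.016,0,0,0,0],[0.02,0,0,0,0],[0.024,0,0,0,0]]'
python3 shift.py '[[0.003,0,0,0,0],[0.006,0,0,0,0],[0.009,0,0,0,0],[0.011,0,0,0,0],[0.011,0,0,0,0]]'
python3 - <<'E'
from h import *
print(tb())
E
```

```text
t: 68.8
ee_pos: [0.528, 0.051, 0.1207]
ee_rot: [0.741, 0.671, -0.007, 0.006]
ft_force: [-6.9, -37.4, 23.8]
opening: 0.001
gripper_force: 19.1
t: 69.3
ee_pos: [0.5295, 0.0592, 0.1222]
ee_rot: [0.741, 0.671, -0.007, 0.008]
ft_force: [-6.4, -36.2, 23.8]
opening: -0.003
gripper_force: 18.3
(array([-93.3,  -2.6, 122.2]), np.float64(84.3))
```

```bash
python3 - <<'E'
from h import *
for n in('top','wrist','scene'):
    s=snap(n,n+'9.png');P=cloud(s);B=P[...,:2]-O;X=B@EX*1000;Y=B@EY*1000;Z=P[...,2]*1000
    for lo,hi in((-47,-22),(-22,0),(0,22),(22,47),(72,100),(-100,-72)):
        k=(X<-20)&(X>-140)&(Y>lo)&(Y<hi)&(Z>116)&(Z<145)
        if k.sum()>3: print(n,lo,hi,k.sum(),'X',np.percentile(X[k],[2,50,98]).round(1),'Z',np.percentile(Z[k],[2,50,98]).round(1))
s=snap('scene');cv2.imwrite('pics/s9c.png',cv2.resize(s['pixels'][140:230,290:400],None,fx=6,fy=6,interpolation=cv2.INTER_CUBIC))
E
```

```text
top 22 47 7 X [-74.9 -74.3 -57. ] Z [116.9 131.1 134.7]
top 72 100 30 X [-96.6 -76.3 -30. ] Z [116.2 132.  140.9]
top -100 -72 15 X [-79.2 -75.3 -61.9] Z [117.3 131.  137.1]
wrist -47 -22 738 X [-78.1 -72.5 -67.3] Z [131.7 135.1 139.5]
wrist -22 0 1622 X [-84.4 -73.2 -67. ] Z [130.6 138.  143.9]
wrist 0 22 1481 X [-84.5 -72.6 -67.1] Z [130.5 137.9 143.1]
wrist 22 47 1764 X [-91.8 -67.8 -39.7] Z [116.7 130.1 136.4]
wrist 72 100 636 X [-76.7 -73.  -70.7] Z [132.1 134.5 136. ]
wrist -100 -72 642 X [-75.9 -72.4 -70.3] Z [131.7 134.4 135.9]
scene -47 -22 15 X [-84.2 -80.2 -55.6] Z [125.4 132.9 139.8]
scene -22 0 43 X [-108.2  -93.7  -69.3] Z [123.1 137.1 144.1]
scene 0 22 4 X [-108.  -106.5 -104.6] Z [129.2 132.5 140.4]
scene 22 47 8 X [-99.7 -89.9 -77.6] Z [118.4 121.9 127.5]
scene 72 100 11 X [-82.  -79.3 -76.3] Z [128.1 133.6 137.5]
scene -100 -72 15 X [-81.9 -79.4 -65.5] Z [128.7 133.6 136.2]
```

View pics/s9c.png

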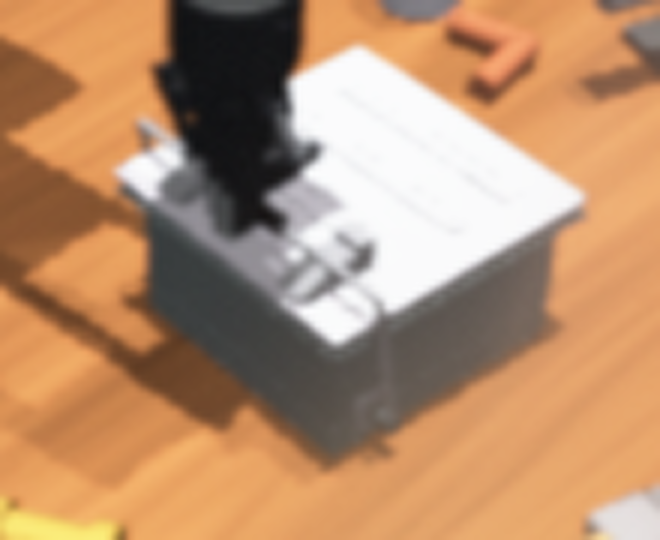

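```bash
python3 shift.py '[[0,0,-0.002,0,0],[0,0,-0.004,0,0],[0.002,0,-0.005,0,0],[0.003,0,-0.005,0,0],[0.003,0,-0.005,0,0]]'
python3 - <<'E'
from h import *
print(tb())
E
```

```text
t: 70.0
ee_pos: [0.5306, 0.0741, 0.1239]
ee_rot: [0.743, 0.67, -0.0, 0.0]
ft_force: [0.9, -5.3, 1.3]
opening: -0.002
gripper_force: 2.6
(array([-78.3,  -2.2, 123.9]), np.float64(84.1))
```

```bash
python3 shift.py '[[-0.006,0,0,0,0],[-0.012,0,0,0,0],[-0.02,0,-0.02,0,0],[-0.03,0,-0.06,0,0],[-0.05,0,-0.1,0,0]]'
python3 shift.py '[[-0.05,0,-0.02,0,0],[-0.1,0,-0.02,0,0],[-0.15,0,-0.02,0,0],[-0.15,0,-0.02,0,0],[-0.15,0,-0.02,0,0]]'
python3 - <<'E'
from h import *
for n in('top','wrist'):
    s=snap(n);P=cloud(s);B=P[...,:2]-O;X=B@EX*1000;Y=B@EY*1000;Z=P[...,2]*1000
    for lo,hi in((-20,20),(75,100),(-100,-75)):
        k=(X<-20)&(X>-140)&(Y>lo)&(Y<hi)&(Z>120)&(Z<145)
        if k.sum()>3: print(n,lo,hi,k.sum(),'X',np.percentile(X[k],[2,50,98]).round(1),'Z',np.percentile(Z[k],[2,50,98]).round(1))
    if n=='wrist':
        k=(Y>-40)&(Y<40)&(X>-100)&(X<60)&(Z>108)&(Z<115);print('lid slope',np.polyfit(X[k],Z[k],1))
s=snap('scene');cv2.imwrite('pics/end.png',s['pixels'])
E
python3 pots.py|grep -v cap; python3 box.py|grep brick
```

```text
t: 70.5
ee_pos: [0.5241, 0.0253, 0.2241]
ee_rot: [0.742, 0.67, -0.001, -0.002]
ft_force: [0.4, 0.2, -0.7]
opening: 0.001
gripper_force: 0.0
t: 71.0
ee_pos: [0.5092, -0.1257, 0.2438]
ee_rot: [0.744, 0.668, 0.0, -0.001]
ft_force: [-0.3, 1.6, 0.1]
opening: -0.001
gripper_force: 0.0
top -20 20 74 X [-68.6 -61.9 -54.9] Z [131.4 137.2 143.3]
top 75 100 20 X [-64.5 -61.5 -58.8] Z [129.  133.6 137.6]
top -100 -75 19 X [-64.2 -61.8 -58.6] Z [128.5 133.9 138.8]
handle [401, 237, 27, 30, 239] c [ 422.9 -329.4] sz [ 25.3 106.7] ang 46.7 z 27.2 mean [ 422.1 -329.2]
blade [415, 214, 32, 30, 288] c [ 484.3 -387.7] sz [ 35.6 114.4] ang 45.0 z 16.1 mean [ 492.4 -395.7]
brick [310, 110, 80, 46, 2921] c [ 782.  -141.4] sz [231.9 117.6] ang 84.0 z 63.6 mean [ 780.5 -140.5]Traceback (most recent call last):
  File "<stdin>", line 8, in <module>
    raise TypeError("expected non-empty vector for x")
TypeError: expected non-empty vector for x
```

```bash
python3 lid.py; python3 - <<'E'
from h import *
print(r.close_job())
E
```

```text
tcp box x,y,z [-276.2   -1.1  243.8]
hi 757 theta 0.027 Xrange -0.102 0.1 zmax 0.14
lo 723 theta 0.021 Xrange -0.102 0.099 zmax 0.139
the job is handed in; nothing more can be done
None
```

The job is handed in and no verdict came back: all four flux pots are upright in the shut box, the bail is past both saddle humps (about 1.55 rad), and the scraper is back on its mat; two pushes peaked high, about 61 N shutting the lid and 45 N passing the humps, both with the fingertips and under the 120 N wrist limit.

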